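Present a mosaic plaque over its glue groove

TASK

Stand the mosaic plaque up on the bench on its bare wooden edge and let go of it, so that it can be taken afresh from above. Then pick it up, carry it over the things in between without disturbing them or the stand, and finish holding it over the dark wooden stand, bare edge down, upright, still, in line with the groove and centred on it as if about to go in, about 15 mm above the stand and never touching it. Do not put it down or let go at the end: the program finishes while the gripper holds it there, so that I can run glue into the groove.

Things in the scene. Friction and masses are not known exactly. Their poses are not given: they have to be found in the camera images.
- plaque: mosaic plaque, about 90 g, at first flat on the bench, mosaic up: plywood 88 (x, height of picture) x 64 (y, width) x 14 mm (z) with 2 mm of coloured mosaic on its +z face (16 mm in all); an 18 mm strip along one short edge (the -x end) is bare plywood: this edge goes into the groove. Origin: centre of the underside when lying; x points from the bare edge to the head
- plaque_foot (a point): centre of the plaque's bare short edge face (64 x 14 mm), mid-thickness of the plywood; axes as the plaque; its origin is 44 mm from the plaque's origin along -x and 7 mm along +z
- plaque_head (a point): centre of the plaque's other short edge face (the head, 64 x 16 mm), mid-thickness of the plywood; axes as the plaque; 88 mm from plaque_foot
- stand: dark wooden stand, loose, about 180 g, 60 (x) x 120 (y) x 34 mm (z), with a groove 18 mm wide and 14 mm deep along the middle of its top over the whole length (along its y), open at both ends. Origin: centre of its underside
- stand_groove (a point): centre of the groove's mouth, level with the stand's top, 34 mm above the bench; y along the groove, x across it, z up. Either face of the plaque may look either way
- carton: bystander: small open brown carton, loose, 75 x 65 x 62 mm with two flaps folded outwards and up along its x, to about 120 mm long and 84 mm high. Origin: centre of its underside
- pot: bystander: small black plastic pot, loose, 57 mm across, 50 mm high. Origin: centre of its underside
- tin: bystander: steel cup, loose, 55 mm across, 53 mm high. Origin: centre of its underside
- jar: bystander: green glass jar with white lid, loose, 44 mm across, 75 mm high. Origin: centre of its underside
Not all that is in view belongs to the job. There is more than one size of the plaque; the job needs the smallest.

How it is judged:
By the outcome, as a careful person would: the job done as asked, in the order asked, and still so for the second after the job is handed in, while the arm keeps its last pose, push and grip.
It also fails if it takes over 67 s, if anything falls off the work surface, if the arm or the gripper's body presses on something with over 40 N, if the wrist force passes 120 N, or if a joint passes its speed limit or range.

ROBOT

A 7-joint arm with a two-finger parallel gripper is mounted at the origin on the work surface. World frame = base frame: x ahead of the robot, y to its left, z up, the work surface at z = 0. Lengths are in m, angles in rad, forces in N, time in s.
With the tool pointing down it reaches from about 0.4 to 0.9 m from the base axis. Payload 5.5 kg.
Tool frame: the origin (TCP) lies between the finger pads; the fingertips stand 22 mm ahead of it and the grasp point (between the pads) lies 3 mm ahead of it; z points along the fingers, y is the line along which they close (so a half turn about z gives the same grasp; the last joint's range is limited). The gripper opens to 85 mm and grips with 20 to 120 N. Pads are 22 mm wide; open, the fingers measure 114 mm over their backs; the gripper's body (76 mm by 85 mm) begins 54 mm behind the grasp point. The pads swing forward as they close: fully open they stand 13 mm farther back than shut.
Start: joints at [1.407, 0.501, -0.427, 1.55, 0.221, 1.138, -0.21], TCP at [0.269, -0.592, 0.253] pointing down, gripper open.
Joint ranges: [-2.88, 2.88], [-0.31, 2.03], [-1.54, 1.56], [0.2, 2.42], [-1.41, 4.55], [0.19, 2.02], [-2.57, 2.57]. Speed limits (rad/s): [2.57, 2.57, 3.14, 3.14, 3.14, 3.14, 3.14].

INTERFACE

Orientations are given as a unit quaternion [w, x, y, z].
In Python, from plant import telemetry, vision, order gives the robot as it stands.
- The arm moves only by the tool apply_moves, never from a script. Its argument "moves" is a list of rows, each a list of 3 entries, a list of its own where there are three numbers: the shift along the world's x, y, z in units of 150 mm (1.0 is 150 mm), then the turn about the world's z in units of 180 degrees (1.0 is 180 degrees), then the finger opening in mm, from 0 to 85.4. A call has 1 to 8 rows; each row is the pose to reach, as a shift and turn from the pose commanded when the call began, turning the shorter way round; what a row does not reach only later rows make up. A row lasts 1/12 s, in which the tool goes at most 41.7 mm and 7.16 degrees, less where a joint would pass 70% of its speed; a pose out of reach is approached as far as the arm can. A call with a number of a shift or a turn outside -1 to 1 is refused whole. A call with a gripper value outside its range is refused whole. The fingers move at their own pace and stop on an object; the grip force is fixed at half the most. Time passes only in rows, so rows that repeat a pose let the fingers close. It gives the time, the measured TCP pose, the force, the opening and the grip force at its end, in the units of the state.
- telemetry.read_state(): the state, without advancing time (a new reading comes with each control period).
- vision.get_image(name): name is "scene" or "top" or "wrist"; returns the picture (420x560x3 uint8, red, green, blue); there is no depth.
- vision.camera_info(name): a dict with "fx", "fy", "cx", "cy" (pixels), "pose" (4x4, takes a point from camera to world coordinates). Camera axes: x right, y down, z forward; pixel columns grow to the right and rows downward; lengths in m; the calibration is good to about 2 mm. The wrist camera is an equidistant fisheye: a pixel r from the principal point sees the ray r / f radians off the axis. A picture is of the moment at which its call begins: read the wrist's pose just before it. camera_info takes no time and is no camera call; for the wrist camera it gives the pose at the moment of the call.
- order.sign_off(): hands the job in; it is judged then, once.
The state is a dict: "t": time; "joint_pos": joint angles; "qd": joint speeds; "joint_torque": joint torques, N m; "ee_pos": TCP position; "tcp_rot": TCP orientation; "wrist_force": force on the tool from outside, world axes, zero at the start; "ft_torque": the same for the moment, N m; "grip_width": opening from 0.0 (shut) to 1.0 (fully open); "grasp_force": force on a finger pad.
Only numpy, scipy, OpenCV 4.12 (cv2) and the standard library are available. Lean on these libraries where they do the work, as an engineer would, in place of code of your own. Each camera call takes 0.05 s, during which the arm holds its last target. There are 200 camera calls.

## Working session

There is one attempt and no reset: what is moved stays moved. The work goes in short steps, Python scripts to look and compute and a tool call to move; the robot and the scene stay as the last step left them, time stands still between calls to the robot, and variables do not carry over. Pictures are saved under pics/ and viewed, at most 10 in all, crops included, and the job is handed in when it is done.

Besides the shell and the picture viewer there is one more tool, called after "Request:" by a JSON object that holds its "op" and its "data", one argument or row to a line. apply_moves: Moves the arm, as the interface text tells. Shifts and turns lie within -1 to 1; 1 stands for 150 mm of shift or 180 degrees of turn. Its arguments: {"type":"object","properties":{"moves":{"type":"array","items":{"type":"array"}}},"required":["moves"]}

```bash
mkdir -p pics; cat > h.py <<'E'
import numpy as np, cv2
from plant import telemetry, vision, order
def snap(n,f):
    im=vision.get_image(n); cv2.imwrite('pics/'+f,im[:,:,::-1]); return im
def ray(n,u,v,info=None):
    c=info or vision.camera_info(n); P=np.array(c['pose'])
    x=(u-c['cx'])/c['fx']; y=(v-c['cy'])/c['fy']
    if n=='wrist':
        r=np.hypot(x,y); d=np.array([x/r*np.sin(r),y/r*np.sin(r),np.cos(r)]) if r>0 else np.array([0,0,1.])
    else: d=np.array([x,y,1.])
    return P[:3,3],P[:3,:3]@d
def at(n,u,v,z,info=None):
    o,d=ray(n,u,v,info); return o+d*(z-o[2])/d[2]
def proj(n,p,info=None):
    c=info or vision.camera_info(n); P=np.array(c['pose']); q=P[:3,:3].T@(np.array(p)-P[:3,3])
    if n=='wrist':
        r=np.hypot(q[0],q[1]); t=np.arctan2(r,q[2]); s=t/max(r,1e-9); return c['cx']+c['fx']*q[0]*s,c['cy']+c['fy']*q[1]*s
    return c['cx']+c['fx']*q[0]/q[2],c['cy']+c['fy']*q[1]/q[2]
E
python3 - <<'E'
from h import *
a=snap('top','top0.png');b=snap('scene','scene0.png')
for n in('top','scene'):
    print(vision.camera_info(n))
s=telemetry.read_state();print(s)
E
```

```text
{'fx': 544.2755532095176, 'fy': 544.2755532095176, 'cx': 287.436647855625, 'cy': 206.53287727336695, 'pose': array([[ 2.67207038e-02, -9.90575469e-01,  1.34336310e-01,
         4.02639314e-01],
       [-9.99642792e-01, -2.64057269e-02,  4.12616349e-03,
        -7.82971884e-02],
       [-5.40028410e-04, -1.34398578e-01, -9.90927208e-01,
         1.21056213e+00],
       [ 0.00000000e+00,  0.00000000e+00,  0.00000000e+00,
         1.00000000e+00]])}
{'fx': 518.7428478262078, 'fy': 518.7428478262078, 'cx': 282.65932399596363, 'cy': 215.1706106976328, 'pose': array([[ 0.72682041,  0.4565401 , -0.51313081,  1.1640203 ],
       [ 0.68681717, -0.48722473,  0.53934612, -0.69487811],
       [-0.00377688, -0.74443482, -0.66768446,  0.86145299],
       [ 0.        ,  0.        ,  0.        ,  1.        ]])}
{'t': 0.1, 'joint_pos': array([ 1.40720354,  0.50176104, -0.42680858,  1.55136688,  0.2208086 ,
        1.1382946 , -0.21029807]), 'qd': array([ 0.00050654, -0.00132053, -0.00113297, -0.0022358 ,  0.00034513,
        0.00154432,  0.00062615]), 'joint_torque': array([-1.09746589e-02, -5.70814669e+01, -5.83852842e+00, -2.81747621e+01,
        1.04917976e-02,  5.63423760e-03,  6.24092718e-05]), 'ee_pos': array([ 0.26878538, -0.59116804,  0.25234985]), 'tcp_rot': array([-8.72332414e-04,  9.77310622e-01,  2.11809258e-01, -1.61155264e-04]), 'wrist_force': array([0.29777266, 0.33813157, 0.18929493]), 'ft_torque': array([ 0.04004272, -0.03183485, -0.00501985]), 'grasp_force': 0.0, 'grip_width': 0.9984151887866913}
```

View pics/top0.png

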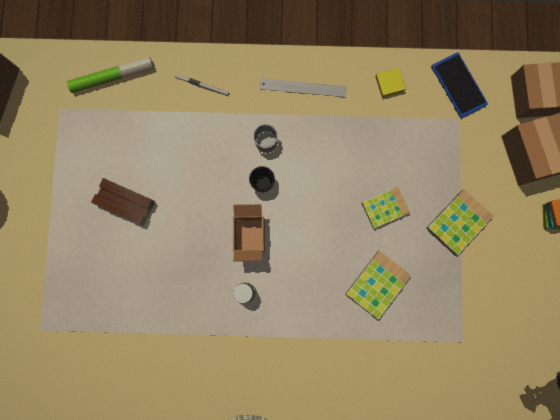

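View pics/scene0.png

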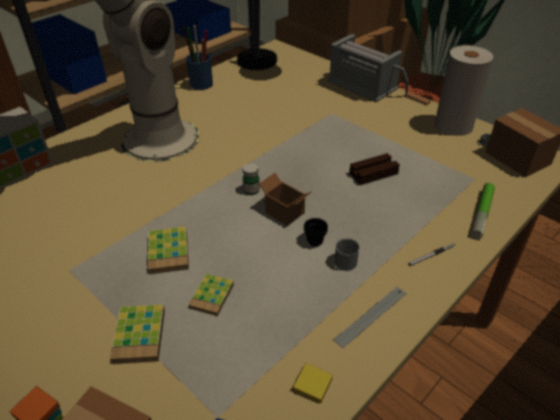

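The top view shows three plaques, at (386,208), (460,222) and (378,285). The one at (386,208) is clearly the smallest, so it is the one meant. Its bare strip is on the right or upper-right side. The stand is at (124,202), with the pot, tin, carton and jar between. I'll confirm in enlarged crops.

```bash
python3 - <<'E'
import cv2,numpy as np
a=cv2.imread('pics/top0.png')
c=cv2.resize(a[180:240,355:425],None,fx=8,fy=8,interpolation=cv2.INTER_CUBIC)
d=cv2.resize(a[170:235,85:165],(240*2,195*2),interpolation=cv2.INTER_CUBIC)
e=np.zeros((480,560,3),np.uint8); cv2.imwrite('pics/c1.png',c)
cv2.imwrite('pics/c2.png',cv2.resize(a[170:235,85:165],None,fx=8,fy=8,interpolation=cv2.INTER_CUBIC))
E
```

```text
(no output)
```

View pics/c1.png

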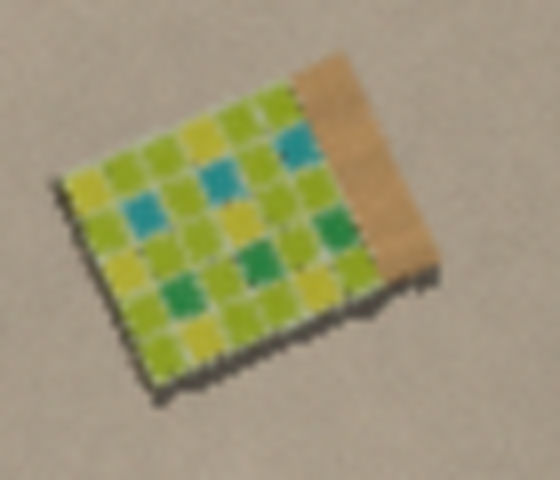

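View pics/c2.png

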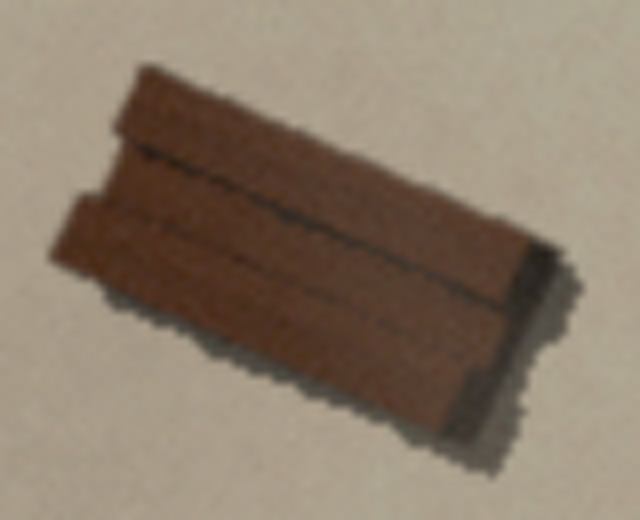

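```bash
python3 - <<'E'
from h import *
def P(l,ox,oy,z): return np.array([at('top',(u+.5)/8-.5+ox,(v+.5)/8-.5+oy,zz)[:2] for (u,v),zz in zip(l,z)])
p=P([(62,178),(155,388),(440,265),(345,52)],355,180,[.016,.016,.014,.014])
s=P([(148,65),(530,240),(445,432),(50,260)],85,170,[.034]*4)
for n,q in(('plaque',p),('stand',s)):
    print(n,q.round(4).tolist(),'c',q.mean(0).round(4),'sides',[round(np.linalg.norm(q[i]-q[i-3]),4) for i in range(4)])
d=(p[2]+p[3]-p[0]-p[1])/2; print('foot dir deg',np.degrees(np.arctan2(d[1],d[0])), 'mid head',p[:2].mean(0),'foot',p[2:].mean(0))
d=(s[1]+s[2]-s[0]-s[3])/2; print('groove deg',np.degrees(np.arctan2(d[1],d[0])))
for n,u,v,z in(('carton',249,233,.06),('pot',262,180,.05),('tin',266,138,.053),('jar',244,294,.075),('edge',280,42,0)): print(n,at('top',u,v,z))
st=telemetry.read_state(); from scipy.spatial.transform import Rotation as R
w,x,y,z=st['tcp_rot'];print(R.from_quat([x,y,z,w]).as_matrix().round(3))
E
```

```text
plaque [[0.5796, -0.239], [0.5218, -0.2651], [0.5583, -0.3441], [0.6174, -0.3178]] c [ 0.5693 -0.2915] sides [np.float64(0.0634), np.float64(0.087), np.float64(0.0647), np.float64(0.0875)]
stand [[0.6153, 0.3334], [0.5696, 0.2255], [0.5163, 0.2454], [0.5605, 0.3562]] c [0.5654 0.2901] sides [np.float64(0.1172), np.float64(0.0569), np.float64(0.1193), np.float64(0.0593)]
foot dir deg -64.76641176455631 mid head [ 0.55068989 -0.25204434] foot [ 0.58787843 -0.3309539 ]
groove deg -112.37104335063495
carton [0.49985841 0.00641447 0.06      ]
pot [ 0.61648532 -0.01683334  0.05      ]
tin [ 0.70928331 -0.02264928  0.053     ]
jar [0.37237355 0.01104704 0.075     ]
edge [ 0.95476556 -0.04547294  0.        ]
[[ 0.91   0.414 -0.001]
 [ 0.414 -0.91   0.002]
 [ 0.    -0.002 -1.   ]]
```

Request:
{"op": "apply_moves", "data": {
  "moves": [
    [[0.2,0.2,0],0.04,85],
    [[0.4,0.4,0],0.08,85],
    [[0.6,0.6,0],0.12,85],
    [[0.8,0.8,0],0.16,85],
    [[0.9,0.9,0],0.2,85],
    [[0.95,1.0,0],0.24,85],
    [[0.95,1.0,0],0.27,85],
    [[0.95,1.0,0],0.3,85]
  ]
}}

```text
t: 0.77
ee_pos: [0.4128, -0.4396, 0.2531]
tcp_rot: [-0.0, 0.772, 0.636, 0.0]
wrist_force: [0.3, -1.4, 0.1]
grip_width: 0.998
grasp_force: 0.0
```

Request:
{"op": "apply_moves", "data": {
  "moves": [
    [[0.2,0.2,-0.1],0.04,85],
    [[0.4,0.5,-0.2],0.08,85],
    [[0.6,0.7,-0.3],0.12,85],
    [[0.8,0.9,-0.5],0.16,85],
    [[0.9,1.0,-0.6],0.2,85],
    [[0.93,1.0,-0.7],0.204,85],
    [[0.93,1.0,-0.7],0.204,85],
    [[0.93,1.0,-0.7],0.204,85]
  ]
}}

```text
t: 1.43
ee_pos: [0.5505, -0.29, 0.1464]
tcp_rot: [-0.002, 0.535, 0.845, 0.0]
wrist_force: [0.3, -0.7, -0.4]
grip_width: 0.991
grasp_force: 0.0
```

Request:
{"op": "apply_moves", "data": {
  "moves": [
    [[0.01,0.12,0],0,85],
    [[0.01,0.25,-0.1],0,85],
    [[0.01,0.25,-0.3],0,85],
    [[0.01,0.25,-0.5],0,85],
    [[0.01,0.25,-0.65],0,85],
    [[0.01,0.25,-0.78],0,85],
    [[0.01,0.25,-0.78],0,85],
    [[0.01,0.25,-0.78],0,85]
  ]
}}

```text
t: 2.1
ee_pos: [0.5516, -0.2559, 0.0315]
tcp_rot: [-0.0, 0.537, 0.843, -0.001]
wrist_force: [-0.4, 0.6, 0.6]
grip_width: 0.995
grasp_force: 0.0
```

Request:
{"op": "apply_moves", "data": {
  "moves": [
    [[0,0,0],0,60],
    [[0,0,0],0,60],
    [[0,0,0],0,60],
    [[0,0,0],0,60],
    [[0,0,0.05],0,60],
    [[0,0,0.1],0,60],
    [[0,0,0.2],0,60],
    [[0,0,0.3],0,60]
  ]
}}

```text
t: 2.77
ee_pos: [0.5525, -0.2539, 0.0776]
tcp_rot: [-0.0, 0.536, 0.844, 0.0]
wrist_force: [0.5, 0.1, 0.8]
grip_width: 0.7
grasp_force: 0.0
```

```bash
python3 - <<'E'
from h import *
s=telemetry.read_state();print(s['ee_pos'],s['grip_width'],s['grasp_force'],s['wrist_force'],s['ft_torque'])
a=snap('scene','s1.png');b=snap('wrist','w1.png')
c=np.vstack([a[180:380,100:380],]); c=cv2.resize(c,(560,400)); w=cv2.resize(b,(240,180)); o=np.zeros((400,800,3),np.uint8);o[:,:560]=c;o[:180,560:]=w
cv2.imwrite('pics/v1.png',o[:,:,::-1])
E
```

```text
[ 0.55245291 -0.25385676  0.07757249] 0.699778050621861 0.0 [0.49415313 0.10100773 0.80304243] [ 0.02498722 -0.03159802  0.01697529]
```

View pics/v1.png

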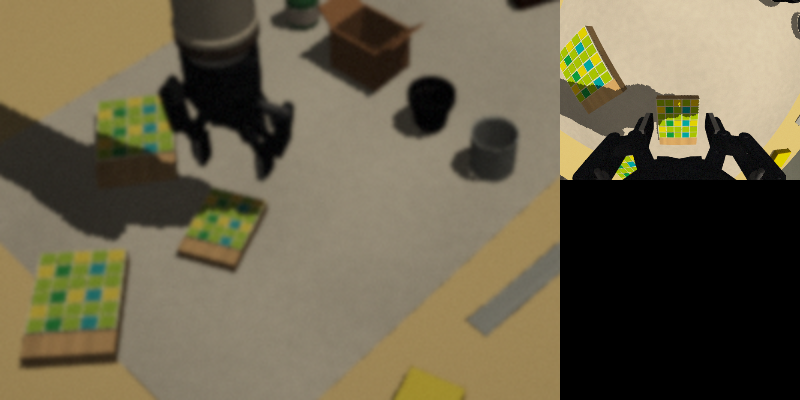

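The fingers shut to 60 mm just above the plaque, because they are shorter when open, and the plaque did not move. I'll open, go lower and close again.

Request:
{"op": "apply_moves", "data": {
  "moves": [
    [[0,0,0],0,85],
    [[0,0,0],0,85],
    [[0,0,0],0,85],
    [[0,0,-0.2],0,85],
    [[0,0,-0.39],0,85],
    [[0,0,-0.39],0,60],
    [[0,0,-0.39],0,60],
    [[0,0,-0.39],0,60]
  ]
}}

```text
t: 3.53
ee_pos: [0.5528, -0.2537, 0.0185]
tcp_rot: [-0.0, 0.536, 0.844, 0.0]
wrist_force: [0.4, 0.2, -1.2]
grip_width: 0.73
grasp_force: 65.4
```

Request:
{"op": "apply_moves", "data": {
  "moves": [
    [[0,0,0],0,60],
    [[0,0,0],0,60],
    [[0,0,0.1],0,60],
    [[0,0,0.2],0,60],
    [[0,0,0.3],0,60],
    [[0,0,0.4],0,60],
    [[0,0,0.4],0,60],
    [[0,0,0.4],0,60]
  ]
}}

```text
t: 4.2
ee_pos: [0.5537, -0.2549, 0.0799]
tcp_rot: [0.002, 0.536, 0.844, 0.0]
wrist_force: [0.0, 0.9, -2.4]
grip_width: 0.732
grasp_force: 65.7
```

```bash
python3 - <<'E'
from h import *
s=telemetry.read_state();print(s['ee_pos'],s['grip_width'],s['grasp_force'],s['wrist_force'],s['ft_torque'])
a=snap('scene','s2.png');b=snap('wrist','w2.png')
c=cv2.resize(a[200:340,140:360],(550,350)); w=b[210:420,150:400]; o=np.zeros((350,800,3),np.uint8);o[:,:550]=c;o[:210,550:]=w
cv2.imwrite('pics/v2.png',o[:,:,::-1])
E
```

```text
[ 0.55369313 -0.25488436  0.07988332] 0.7322657521671959 65.69674730300903 [ 0.01063336  0.9062471  -2.43308039] [ 0.05251319  0.052392   -0.0288951 ]
```

View pics/v2.png

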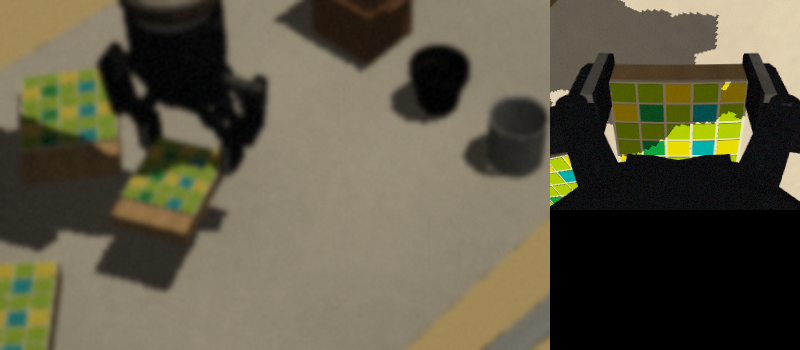

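```bash
cat >> h.py <<'E'
def onplane(n,u,v,p0,nrm,info=None):
    o,d=ray(n,u,v,info); return o+d*(np.dot(np.array(p0)-o,nrm)/np.dot(d,nrm))
E
python3 - <<'E'
from h import *
nr=np.array([np.cos(np.radians(25.2)),np.sin(np.radians(25.2)),0]); p0=np.array([.5533,-.2545,0])
f=np.array([nr[1],-nr[0],0])
for sgn,(u,v) in((-1,(184.8,284.8)),(1,(215.2,294.4))):
    for sg in(1,-1):
        q=onplane('scene',u,v,p0+sg*nr*.032,nr); print(sgn,sg,q.round(4),'along foot',(q-p0)@f)
# predicted if flat at z top=.016+.0614
for sg in(1,-1):
    for z in(.014,0): print(proj('scene',p0+sg*nr*.032+f*.0845+[0,0,.0614+z]))
E
```

```text
-1 1 [ 0.6562 -0.3979  0.2002] along foot 0.17355791947681712
-1 -1 [ 0.5586 -0.3409  0.0731] along foot 0.08038205162942251
1 1 [ 0.6157 -0.312   0.0655] along foot 0.07863606416154736
1 -1 [ 0.5104 -0.2385 -0.0874] along foot -0.03277798419098411
(np.float64(213.52118875522737), np.float64(293.3747571431412))
(np.float64(214.18306415244982), np.float64(297.96803506489084))
(np.float64(183.71886598990037), np.float64(285.5571987106195))
(np.float64(184.64082732442915), np.float64(290.15444086086006))
```

The grip holds and the plaque is nearly flat: the foot is at z≈0.069 against 0.075 for flat. It does not swing by itself, so I'll test whether commanding an opening close to its width softens the grip.

Request:
{"op": "apply_moves", "data": {
  "moves": [
    [[0,0,-0.2],0,62],
    [[0,0,-0.2],0,62],
    [[0,0,-0.2],0,62],
    [[0,0,-0.2],0,62.3],
    [[0,0,-0.2],0,62.3],
    [[0,0,-0.2],0,62.3],
    [[0,0,-0.2],0,62.3]
  ]
}}

```text
t: 4.88
ee_pos: [0.5531, -0.2543, 0.0486]
tcp_rot: [0.001, 0.536, 0.844, 0.0]
wrist_force: [-0.1, -0.1, -0.0]
grip_width: 0.729
grasp_force: 61.0
```

```bash
python3 - <<'E'
from h import *
b=snap('wrist','w3.png'); a=cv2.imread('pics/w2.png')[:,:,::-1]
o=np.hstack([a[210:420,150:400],b[210:420,150:400]]); sc=vision.get_image('scene')[200:340,140:360]
o=cv2.resize(o,(800,336)); p=np.zeros((600,800,3),np.uint8);p[:336]=o;p[340:600,:408]=cv2.resize(sc,(408,260))
cv2.imwrite('pics/v3.png',p[:,:,::-1])
E
```

```text
(no output)
```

View pics/v3.png

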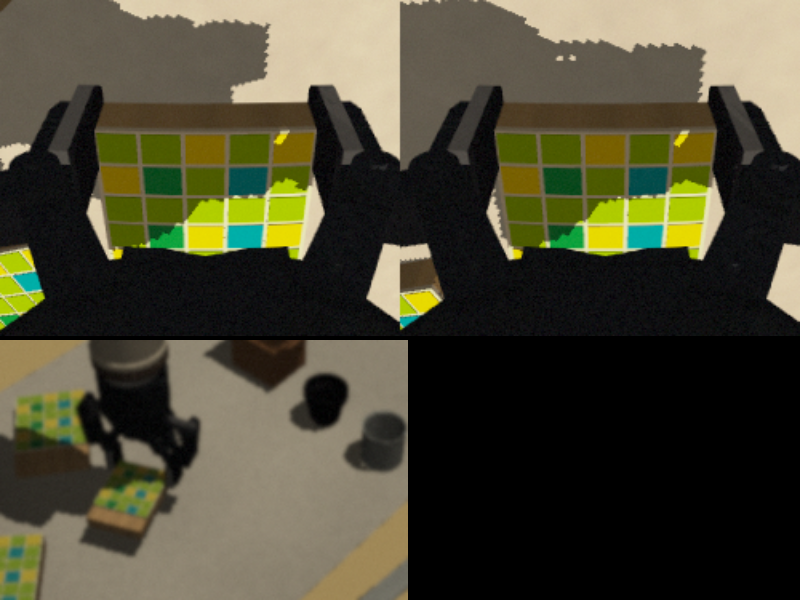

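The plaque has not moved in the grip. I'll loosen it slightly further.

Request:
{"op": "apply_moves", "data": {
  "moves": [
    [[0,0,0],0,62.8],
    [[0,0,0],0,62.8],
    [[0,0,0],0,62.8]
  ]
}}

```text
t: 5.23
ee_pos: [0.5526, -0.2542, 0.0479]
tcp_rot: [0.0, 0.536, 0.844, 0.0]
wrist_force: [0.1, 0.3, -0.6]
grip_width: 0.732
grasp_force: 43.1
```

Request:
{"op": "apply_moves", "data": {
  "moves": [
    [[0,0,0],0,63.2],
    [[0,0,0],0,63.2],
    [[0,0,0],0,63.2]
  ]
}}

```text
t: 5.48
ee_pos: [0.5526, -0.2542, 0.0478]
tcp_rot: [-0.0, 0.536, 0.844, 0.0]
wrist_force: [0.1, -0.7, -1.4]
grip_width: 0.743
grasp_force: 28.8
```

The commanded opening sets the grip force, about −36 N per mm. I'll soften it until gravity swings the foot down.

Request:
{"op": "apply_moves", "data": {
  "moves": [
    [[0,0,0],0,63.5],
    [[0,0,0],0,63.5],
    [[0,0,0],0,63.5]
  ]
}}

```text
t: 5.73
ee_pos: [0.5526, -0.2542, 0.0478]
tcp_rot: [-0.0, 0.536, 0.844, 0.0]
wrist_force: [0.6, 0.0, -0.3]
grip_width: 0.745
grasp_force: 18.0
```

Request:
{"op": "apply_moves", "data": {
  "moves": [
    [[0,0,0],0,63.7],
    [[0,0,0],0,63.7],
    [[0,0,0],0,63.7]
  ]
}}

```text
t: 5.98
ee_pos: [0.5526, -0.2542, 0.0478]
tcp_rot: [-0.0, 0.536, 0.844, 0.0]
wrist_force: [-0.5, 0.6, -1.4]
grip_width: 0.747
grasp_force: 10.8
```

```bash
cat >> h.py <<'E'
NR=np.array([np.cos(np.radians(25.2)),np.sin(np.radians(25.2)),0]); FD=np.array([NR[1],-NR[0],0])
def tilt(im=None):
    "lowest-row analysis: fit tilt and slide of plaque in scene image by bare strip + mosaic mask"
    from scipy.optimize import minimize
    s=telemetry.read_state(); im=vision.get_image('scene') if im is None else im
    hsv=cv2.cvtColor(im,cv2.COLOR_RGB2HSV); m=(hsv[...,1]>95)&(hsv[...,2]>50)
    win=np.zeros(m.shape,bool); u,v=map(int,proj('scene',s['ee_pos'])); win[v-40:v+75,u-55:u+45]=1
    m&=win
    c=vision.camera_info('scene'); best=[]
    for th in range(0,100,2):
        for dz in(-.006,-.003,0,.003,.006):
            t=np.radians(th); f=FD*np.cos(t)+np.array([0,0,-1])*np.sin(t); up=FD*np.sin(t)+np.array([0,0,1])*np.cos(t)
            hg=np.array(s['ee_pos'])-[0,0,.008-dz]   # hinge, 7mm from head
            pts=[proj('scene',hg+f*a+up*b+NR*w,c) for a in(-.007,.081) for b in(-.008,.008) for w in(-.032,.032)]
            k=np.zeros(m.shape,np.uint8); cv2.fillConvexPoly(k,cv2.convexHull(np.array(pts,np.float32)).astype(np.int32),1); k=k>0
            best.append(((k&m).sum()/(k|m).sum(),th,dz))
    best.sort(reverse=True); return best[:4],s
E
python3 - <<'E'
from h import *
print(tilt(cv2.imread('pics/s2.png')[:,:,::-1])[0]); b,s=tilt();print(b,s['grasp_force'])
E
```

```text
[(np.float64(0.35980036297640655), 0, 0.006), (np.float64(0.3507362784471218), 2, 0.006), (np.float64(0.3470961887477314), 0, 0.003), (np.float64(0.3410301953818828), 4, 0.006)]
[(np.float64(0.46515151515151515), 0, -0.003), (np.float64(0.46441191317516406), 0, -0.006), (np.float64(0.45704295704295705), 0, 0), (np.float64(0.45639246778989095), 2, 0)] 10.765148866921663
```

Request:
{"op": "apply_moves", "data": {
  "moves": [
    [[0,0,0],0,63.8],
    [[0,0,0],0,63.8],
    [[0,0,0],0,63.8]
  ]
}}

```text
t: 6.28
ee_pos: [0.5526, -0.2542, 0.0478]
tcp_rot: [-0.0, 0.536, 0.844, 0.0]
wrist_force: [0.2, 0.2, -0.3]
grip_width: 0.748
grasp_force: 7.2
```

```bash
python3 - <<'E'
from h import *
b,s=tilt();print(b,s['grasp_force'])
E
```

```text
[(np.float64(0.4679226069246436), 0, -0.003), (np.float64(0.467175572519084), 0, -0.006), (np.float64(0.46045340050377837), 0, 0), (np.float64(0.45904095904095904), 2, 0)] 7.1646577678620815
```

Request:
{"op": "apply_moves", "data": {
  "moves": [
    [[0,0,0],0,63.88],
    [[0,0,0],0,63.88],
    [[0,0,0],0,63.88]
  ]
}}

```text
t: 6.58
ee_pos: [0.5526, -0.2542, 0.0478]
tcp_rot: [-0.0, 0.536, 0.844, 0.0]
wrist_force: [-0.2, -0.1, -0.5]
grip_width: 0.747
grasp_force: 4.3
```

```bash
python3 - <<'E'
from h import *
im=snap('scene','s5.png')
b,s=tilt(im);print(b,s['grasp_force'])
E
```

```text
[(np.float64(0.469959266802444), 0, -0.003), (np.float64(0.4684638860630722), 0, -0.006), (np.float64(0.46173212487411885), 0, 0), (np.float64(0.461038961038961), 2, 0)] 4.341097455471754
```

Request:
{"op": "apply_moves", "data": {
  "moves": [
    [[0,0,0],0,63.92],
    [[0,0,0],0,63.92],
    [[0,0,0],0,63.92]
  ]
}}

```text
t: 6.88
ee_pos: [0.5527, -0.2542, 0.0479]
tcp_rot: [0.0, 0.536, 0.844, 0.0]
wrist_force: [-0.7, -0.5, -0.6]
grip_width: 0.746
grasp_force: 2.8
```

```bash
python3 - <<'E'
from h import *
im=snap('scene','s6.png');a=cv2.imread('pics/s5.png')[:,:,::-1]
d=np.abs(im.astype(int)-a).max(2)[200:340,140:260];print((d>40).sum())
b,s=tilt(im);print(b,s['grasp_force'])
E
```

```text
827
[(np.float64(0.5103018687110685), 18, -0.006), (np.float64(0.5091434071222329), 28, -0.006), (np.float64(0.5090735434574976), 22, -0.006), (np.float64(0.5061320754716981), 20, -0.006)] 2.759818732738495
```

Request:
{"op": "apply_moves", "data": {
  "moves": [
    [[0,0,0],0,63.95],
    [[0,0,0],0,63.95],
    [[0,0,0],0,63.95]
  ]
}}

```text
t: 7.18
ee_pos: [0.5526, -0.2542, 0.0478]
tcp_rot: [0.0, 0.536, 0.844, 0.0]
wrist_force: [0.6, -0.4, 0.1]
grip_width: 0.751
grasp_force: 1.7
```

```bash
python3 - <<'E'
from h import *
im=snap('scene','s7.png');a=cv2.imread('pics/s5.png')[:,:,::-1]
d=np.abs(im.astype(int)-a).max(2)[200:340,140:260];print((d>40).sum())
b,s=tilt(im);print(b,s['grasp_force'])
E
```

```text
821
[(np.float64(0.5163147792706334), 18, -0.006), (np.float64(0.5151807228915662), 28, -0.006), (np.float64(0.5144893111638955), 22, -0.006), (np.float64(0.512045347189419), 20, -0.006)] 1.7076702788472176
```

At about 3 N the plaque swung down about its head until the foot rested on the bench at roughly 22°. I'll raise it slowly with the same soft grip so that it keeps swinging.

Request:
{"op": "apply_moves", "data": {
  "moves": [
    [[0,0,0.03],0,63.94],
    [[0,0,0.06],0,63.94],
    [[0,0,0.09],0,63.94],
    [[0,0,0.12],0,63.94],
    [[0,0,0.15],0,63.94],
    [[0,0,0.18],0,63.94],
    [[0,0,0.2],0,63.94],
    [[0,0,0.2],0,63.94]
  ]
}}

```text
t: 7.9
ee_pos: [0.5531, -0.2542, 0.0788]
tcp_rot: [0.001, 0.536, 0.844, 0.0]
wrist_force: [-0.6, 0.6, 2.0]
grip_width: 0.749
grasp_force: 1.9
```

```bash
python3 - <<'E'
from h import *
im=snap('scene','s8.png')
b,s=tilt(im);print(b,s['grasp_force'],s['wrist_force'])
cv2.imwrite('pics/v8.png',cv2.resize(im[190:330,120:300],(720,560),interpolation=cv2.INTER_CUBIC)[:,:,::-1])
E
```

```text
[(np.float64(0.5006896551724138), 44, -0.006), (np.float64(0.4979405034324943), 46, -0.006), (np.float64(0.4977148080438757), 50, -0.006), (np.float64(0.4977148080438757), 48, -0.006)] 1.8742154678329825 [-0.02055655  1.2630319   1.25613171]
```

View pics/v8.png

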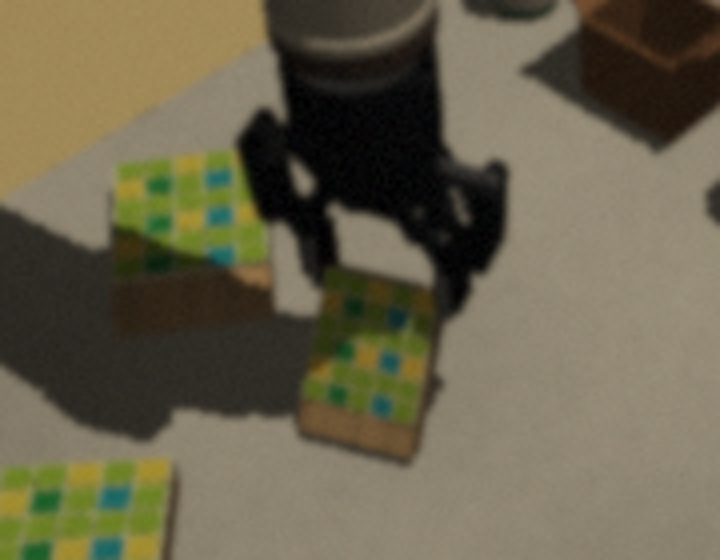

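The plaque now hangs at about 45–50° with the foot on the bench. I'll compute its pose from the corners: head (202.5,256.2) and (229,262.5), foot (195,298) and (223,305.5).

```bash
cat >> h.py <<'E'
def corners(head,foot,p0):
    out=[]
    for l in(head,foot):
        q=[onplane('scene',u,v,np.array(p0)+sg*.032*NR,NR) for (u,v),sg in zip(l,(-1,1))]
        q=np.mean(q,0); out.append((round((q-p0)@FD,4),round(q[2],4)))
    (a,z),(b,y)=out; print('head',out[0],'foot',out[1],'len',np.hypot(b-a,y-z),'tilt',np.degrees(np.arctan2(z-y,b-a)))
E
python3 - <<'E'
from h import *
s=telemetry.read_state();p=s['ee_pos'].copy();p[2]=0
corners([(202.5,256.2),(229,262.5)],[(195,298),(223,305.5)],p); print(s['ee_pos'])
E
```

```text
head (np.float64(0.0017), np.float64(0.0768)) foot (np.float64(0.0536), np.float64(-0.0001)) len 0.09277510441923523 tilt 55.984489094851405
[ 0.55294319 -0.25397484  0.0785017 ]
```

Tilt is about 55°. I'll swing it up along an arc about the foot edge, pressing lightly on the bench.

Request:
{"op": "apply_moves", "data": {
  "moves": [
    [[0.018,-0.039,0.02],0,63.92],
    [[0.037,-0.078,0.035],0,63.92],
    [[0.056,-0.12,0.045],0,63.92],
    [[0.076,-0.16,0.055],0,63.92],
    [[0.09,-0.19,0.06],0,63.92],
    [[0.103,-0.22,0.062],0,63.92],
    [[0.116,-0.245,0.063],0,63.92],
    [[0.125,-0.263,0.063],0,63.92]
  ]
}}

```text
t: 8.62
ee_pos: [0.5718, -0.2944, 0.0873]
tcp_rot: [0.0, 0.536, 0.844, 0.0]
wrist_force: [0.2, 0.1, 2.3]
grip_width: 0.753
grasp_force: 2.5
```

```bash
python3 - <<'E'
from h import *
im=snap('scene','s9.png');s=telemetry.read_state();print(s['ee_pos'],s['grasp_force'],s['wrist_force'])
b,s=tilt(im);print(b)
cv2.imwrite('pics/v9.png',cv2.resize(im[210:330,140:290],(750,600),interpolation=cv2.INTER_CUBIC)[:,:,::-1])
E
```

```text
[ 0.5718908  -0.29480904  0.08726388] 2.494705365970731 [ 1.31004761 -0.55185229  1.77007388]
[(np.float64(0.09569934134056567), 88, 0), (np.float64(0.09521943573667711), 90, -0.003), (np.float64(0.0945635528330781), 86, 0), (np.float64(0.09400386847195358), 88, -0.003)]
```

View pics/v9.png

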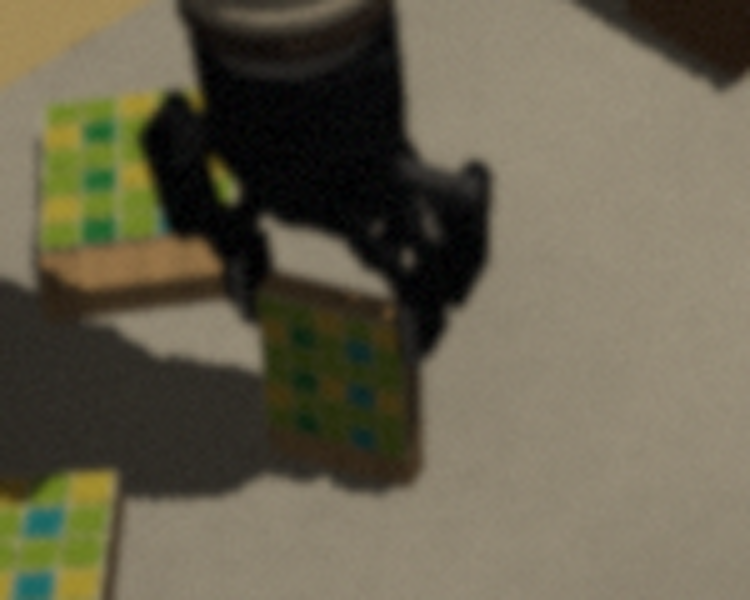

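```bash
python3 - <<'E'
from h import *
s=telemetry.read_state();p=s['ee_pos'].copy();p[2]=0
corners([(192.4,268.2),(221,273.8)],[(194.4,301.2),(223.2,307.2)],p); print(s['ee_pos'])
E
```

```text
head (np.float64(-0.001), np.float64(0.0855)) foot (np.float64(0.0104), np.float64(-0.0062)) len 0.09240589808015504 tilt 82.91343718862203
[ 0.5718908  -0.29480904  0.08726388]
```

The plaque stands on its bare edge at about 83–87°, inside the self-righting range of ±9°. I'll nudge it about 4 mm further, then open gently and rise.

Request:
{"op": "apply_moves", "data": {
  "moves": [
    [[0.006,-0.012,0],0,63.93],
    [[0.01,-0.021,-0.01],0,63.93],
    [[0.01,-0.021,-0.015],0,63.95],
    [[0.01,-0.021,-0.015],0,64.1],
    [[0.01,-0.021,-0.015],0,64.4],
    [[0.01,-0.021,-0.015],0,66],
    [[0.01,-0.021,-0.015],0,72],
    [[0.01,-0.021,-0.015],0,85]
  ]
}}

```text
t: 9.33
ee_pos: [0.5724, -0.2967, 0.0846]
tcp_rot: [-0.0, 0.536, 0.844, -0.0]
wrist_force: [-0.2, -0.8, -0.7]
grip_width: 0.961
grasp_force: 0.0
```

Request:
{"op": "apply_moves", "data": {
  "moves": [
    [[0,0,0],0,85],
    [[0,0,0],0,85],
    [[0,0,0],0,85],
    [[0,0,0.1],0,85],
    [[0,0,0.3],0,85],
    [[0,0,0.55],0,85],
    [[0,0,0.7],0,85],
    [[0,0,0.7],0,85]
  ]
}}

```text
t: 10.0
ee_pos: [0.5766, -0.2974, 0.1975]
tcp_rot: [0.005, 0.536, 0.844, 0.001]
wrist_force: [1.1, 0.2, 0.5]
grip_width: 0.993
grasp_force: 0.0
```

```bash
python3 - <<'E'
from h import *
s=telemetry.read_state();print(s['ee_pos'],s['grasp_force'],s['wrist_force'],s['tcp_rot'])
im=snap('scene','s10.png');w=snap('wrist','w10.png');t=snap('top','t10.png')
print(vision.camera_info('wrist'))
def box(im,p,h):
    u,v=proj('top',p);u=int(u);v=int(v);return u,v
u,v=box(t,[.573,-.297,.05],0);print('topcrop',u-30,v-25)
p=np.zeros((600,800,3),np.uint8)
p[:300,:360]=cv2.resize(t[v-25:v+25,u-30:u+30],(360,300),interpolation=cv2.INTER_CUBIC)
p[:300,370:730]=cv2.resize(im[220:320,150:270],(360,300),interpolation=cv2.INTER_CUBIC)
p[305:600,:]=cv2.resize(w[240:387,80:480],(800,295))
cv2.imwrite('pics/v10.png',p[:,:,::-1])
E
```

```text
[ 0.5766402  -0.2973746   0.19747447] 0.0 [1.13886348 0.20224092 0.47684056] [5.13281647e-03 5.35861683e-01 8.44289929e-01 6.52942035e-04]
{'fx': 325.19226210127806, 'fy': 325.19226210127806, 'cx': 278.0518583035944, 'cy': 209.67132048960843, 'pose': array([[ 9.05045574e-01,  4.02837785e-01,  1.36433970e-01,
         5.37889709e-01],
       [ 4.25314586e-01, -8.57300230e-01, -2.90075539e-01,
        -2.23176065e-01],
       [ 1.11486505e-04,  3.20558940e-01, -9.47228565e-01,
         3.12651681e-01],
       [ 0.00000000e+00,  0.00000000e+00,  0.00000000e+00,
         1.00000000e+00]])}
topcrop 361 178
```

View pics/v10.png

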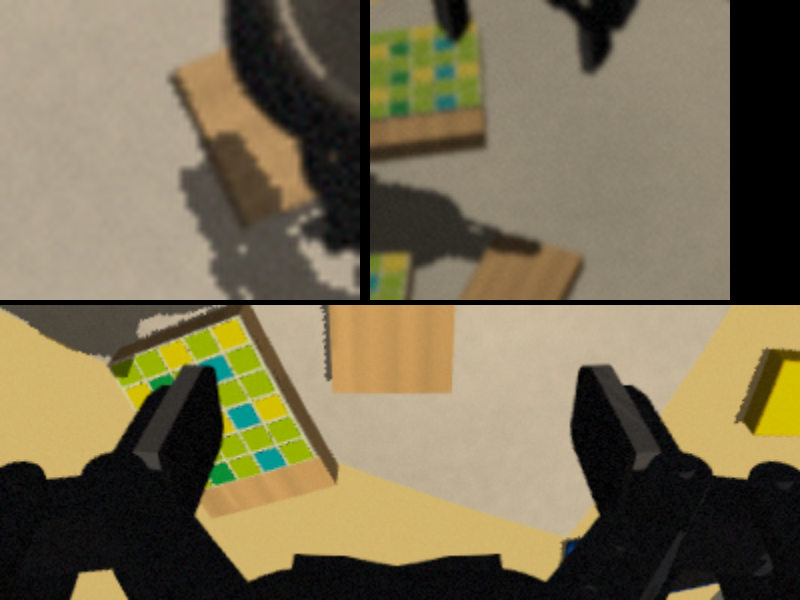

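```bash
python3 - <<'E'
from h import *
q=[at('top',(u+.5)/6-.5+361,(v+.5)/6-.5+178,.015)[:2] for u,v in((175,72),(245,228),(310,205))]
q=np.array(q);print(q.round(4).tolist(),np.linalg.norm(q[1]-q[0])); m=(q[0]+q[1])/2;print('near-edge mid',m, 'far mid',m+.088*FD[:2])
print('wrist proj near/far mid',proj('wrist',[*m,.016]),proj('wrist',[*(m+.088*FD[:2]),.016]))
# wrist: wood corners in pic (330,392),(453,392) scale 2 (rows 305->240)
for u,v in((332,392),(453,392),(455,308)): print(at('wrist',u/2+80,(v-305)*147/295+240,.016))
t=cv2.imread('pics/t10.png');w=cv2.imread('pics/w10.png')[:,:,::-1]
hsv=cv2.cvtColor(w,cv2.COLOR_RGB2HSV)
print(w[265,275],hsv[265,275],hsv[265,200:330:6].tolist(),)
print([ (r,w[r,276].tolist()) for r in range(60,300,12)])
E
```

```text
[[0.6088, -0.3], [0.5512, -0.3258], [0.5604, -0.3498]] 0.0631469267737575
near-edge mid [ 0.5800444  -0.31289695] far mid [ 0.61751298 -0.39252173]
wrist proj near/far mid (np.float64(278.0094884337336), np.float64(208.42876348801806)) (np.float64(278.0560113341018), np.float64(286.56172761835234))
[ 0.58496404 -0.40365117  0.016     ]
[ 0.64332188 -0.37616128  0.016     ]
[ 0.62164962 -0.33194359  0.016     ]
[192 146  84] [ 17 143 192] [[34, 255, 178], [34, 255, 180], [17, 143, 100], [17, 99, 119], [17, 56, 197], [20, 57, 191], [18, 54, 192], [20, 56, 164], [18, 139, 204], [17, 139, 208], [18, 141, 195], [18, 141, 203], [17, 141, 194], [18, 142, 188], [17, 142, 201], [17, 142, 189], [17, 139, 191], [17, 141, 195], [19, 57, 198], [19, 59, 200], [19, 56, 201], [20, 56, 202]]
[(60, [193, 180, 151]), (72, [194, 180, 153]), (84, [192, 177, 150]), (96, [192, 178, 151]), (108, [193, 180, 150]), (120, [193, 178, 152]), (132, [198, 183, 154]), (144, [195, 180, 154]), (156, [195, 178, 152]), (168, [194, 179, 150]), (180, [196, 179, 153]), (192, [196, 180, 152]), (204, [61, 46, 29]), (216, [81, 63, 34]), (228, [193, 149, 88]), (240, [194, 150, 86]), (252, [193, 147, 86]), (264, [191, 146, 86]), (276, [190, 147, 85]), (288, [192, 177, 153])]
```

Reading the combined picture: it toppled forward after release and rocked over. It now lies mosaic down, wood up, foot at (0.580,−0.313) and head at (0.616,−0.391), and nothing else was touched. I'll redo it mirrored, and this time press it flat on its edge before letting go.

Request:
{"op": "apply_moves", "data": {
  "moves": [
    [[0.05,-0.11,0],0,85],
    [[0.12,-0.26,0],0,85],
    [[0.2,-0.44,-0.1],0,85],
    [[0.28,-0.61,-0.25],0,85],
    [[0.28,-0.61,-0.45],0,85],
    [[0.28,-0.61,-0.65],0,85],
    [[0.28,-0.61,-0.75],0,85],
    [[0.28,-0.61,-0.75],0,85]
  ]
}}

```text
t: 10.82
ee_pos: [0.611, -0.3862, 0.0712]
tcp_rot: [-0.005, 0.536, 0.844, -0.0]
wrist_force: [-1.0, 1.2, -0.6]
grip_width: 0.994
grasp_force: 0.0
```

```bash
python3 - <<'E'
from h import *
s=telemetry.read_state();print(s['ee_pos'],s['tcp_rot'])
c=vision.camera_info('wrist');w=snap('wrist','w11.png'); hsv=cv2.cvtColor(w,cv2.COLOR_RGB2HSV)
m=((hsv[...,1]>110)&(hsv[...,1]<175)&(hsv[...,0]<24)&(hsv[...,2]>120)).astype(np.uint8)
n,l,st,ce=cv2.connectedComponentsWithStats(m)
for i in range(1,n):
    if st[i,4]>800: print(st[i],ce[i],at('wrist',*ce[i],.016,c))
i=1+np.argmax([st[i,4]*(abs(ce[i,0]-278)<60) for i in range(1,n)]); 
cn=max(cv2.findContours((l==i).astype(np.uint8),0,2)[0],key=cv2.contourArea)
for p in cv2.approxPolyDP(cn,4,True)[:,0]: print(p,at('wrist',*p,.016,c).round(4))
E
```

```text
[ 0.61102582 -0.38623718  0.07119878] [-5.16881086e-03  5.35649663e-01  8.44424486e-01 -9.58881851e-05]
[  27    0   89   69 2379] [63.03110551 26.76881042] [ 0.42746085 -0.31476965  0.016     ]
[  226   109   119   131 14241] [285.26374552 171.05666737] [ 0.59517641 -0.34420586  0.016     ]
[ 461  149   99  236 9080] [523.92995595 283.63094714] [ 0.80740561 -0.33828337  0.016     ]
[   0  255   86  146 6860] [ 29.09387755 328.9377551 ] [ 0.44264068 -0.56980177  0.016     ]
[ 178  314  186   64 5694] [251.48173516 349.35669125] [ 0.62919431 -0.47100086  0.016     ]
[ 110  372   47   47 1369] [132.21548576 395.91599708] [ 0.55685239 -0.58653418  0.016     ]
[227 111] [ 0.5521 -0.3272  0.016 ]
[230 224] [ 0.5794 -0.3865  0.016 ]
[236 231] [ 0.5843 -0.3891  0.016 ]
[288 232] [ 0.6124 -0.3764  0.016 ]
[294 239] [ 0.6176 -0.3789  0.016 ]
[315 234] [ 0.6275 -0.3707  0.016 ]
[338 237] [ 0.641  -0.3666  0.016 ]
[344 112] [ 0.6098 -0.3003  0.016 ]
```

Request:
{"op": "apply_moves", "data": {
  "moves": [
    [[0.013,-0.013,0],0,85],
    [[0.013,-0.013,0],0,85],
    [[0.013,-0.013,-0.15],0,85],
    [[0.013,-0.013,-0.3],0,85],
    [[0.013,-0.013,-0.39],0,85],
    [[0.013,-0.013,-0.39],0,85],
    [[0.013,-0.013,-0.39],0,62.5],
    [[0.013,-0.013,-0.39],0,62.5]
  ]
}}

```text
t: 11.53
ee_pos: [0.6179, -0.3906, 0.0209]
tcp_rot: [0.001, 0.536, 0.844, 0.0]
wrist_force: [0.3, 0.8, 6.3]
grip_width: 0.749
grasp_force: 6.1
```

Request:
{"op": "apply_moves", "data": {
  "moves": [
    [[0,0,0],0,62.5],
    [[0,0,0],0,62.5],
    [[0,0,0.1],0,62.5],
    [[0,0,0.2],0,62.5],
    [[0,0,0.2],0,62.5],
    [[0,0,0.2],0,63],
    [[0,0,0.2],0,63.4],
    [[0,0,0.2],0,63.7]
  ]
}}

```text
t: 12.2
ee_pos: [0.6163, -0.3902, 0.0485]
tcp_rot: [-0.0, 0.536, 0.844, -0.0]
wrist_force: [-0.1, -0.9, -1.0]
grip_width: 0.746
grasp_force: 8.5
```

Request:
{"op": "apply_moves", "data": {
  "moves": [
    [[0,0,0],0,63.8],
    [[0,0,0],0,63.88],
    [[0,0,0],0,63.92],
    [[0,0,0],0,63.93],
    [[0,0,0],0,63.93],
    [[0,0,0],0,63.93]
  ]
}}

```text
t: 12.7
ee_pos: [0.6168, -0.3901, 0.0489]
tcp_rot: [-0.0, 0.536, 0.844, 0.0]
wrist_force: [0.5, -0.9, -0.2]
grip_width: 0.752
grasp_force: 1.9
```

```bash
cat >> h.py <<'E'
def cols(f):
    c=vision.camera_info('wrist');w=snap('wrist',f); s=telemetry.read_state()
    P=np.array(c['pose']); g=[]
    # scan down the plaque's mid plane: list colour along column
    w2=cv2.GaussianBlur(w,(5,5),0); col=w2[:,262:295].mean(1); hsv=cv2.cvtColor(col[None].astype(np.uint8),cv2.COLOR_RGB2HSV)[0]
    print('ee',s['ee_pos'].round(4),'F',s['wrist_force'].round(1),'grip',round(s['grasp_force'],1))
    last=None
    for r in range(0,420):
        k=tuple(int(x)//q for x,q in zip(hsv[r],(8,25,30)))
        if k!=last: print(r,hsv[r].tolist(),end='; ')
        last=k
    print()
E
python3 - <<'E'
from h import *
cols('w12.png'); c=vision.camera_info('wrist');P=np.array(c['pose']);print(P[:3,3],P[:3,2])
E
```

```text
ee [ 0.6168 -0.3902  0.049 ] F [-1.  -0.7 -1.6] grip 1.9
0 [19, 54, 212]; 14 [19, 55, 209]; 24 [19, 55, 210]; 102 [18, 83, 213]; 103 [18, 111, 214]; 104 [17, 131, 214]; 261 [17, 140, 207]; 263 [17, 139, 178]; 265 [17, 139, 134]; 266 [17, 138, 116]; 279 [17, 139, 123]; 281 [17, 137, 117]; 291 [18, 102, 123]; 292 [18, 72, 163]; 293 [19, 60, 196]; 295 [20, 56, 210]; 297 [20, 56, 209]; 348 [21, 79, 211]; 352 [22, 101, 219]; 367 [22, 119, 180]; 368 [22, 116, 128]; 369 [22, 104, 71]; 370 [23, 66, 31]; 371 [0, 0, 15]; 372 [105, 36, 14]; 373 [90, 20, 13]; 374 [105, 39, 13]; 375 [120, 21, 12]; 377 [105, 39, 13]; 378 [120, 36, 14]; 379 [110, 51, 15]; 380 [120, 34, 15]; 381 [105, 36, 14]; 382 [120, 36, 14]; 383 [120, 20, 13]; 386 [120, 36, 14]; 389 [105, 36, 14]; 392 [120, 36, 14]; 394 [105, 36, 14]; 397 [120, 20, 13]; 398 [110, 55, 14]; 399 [105, 36, 14]; 402 [120, 36, 14]; 403 [105, 39, 13]; 407 [110, 55, 14]; 408 [120, 36, 14]; 409 [105, 36, 14]; 410 [120, 36, 14]; 414 [110, 55, 14]; 416 [120, 36, 14]; 
[ 0.58201784 -0.31650437  0.17090062] [ 0.1360787  -0.28911368 -0.94757367]
```

```bash
cat >> h.py <<'E'
from scipy.optimize import brentq, minimize_scalar
def tsolve(rf,rh,u=278):
    c=vision.camera_info('wrist'); s=telemetry.read_state()['ee_pos']; o,df=ray('wrist',u,rf,c); _,dh=ray('wrist',u,rh,c)
    def err(t,full=False):
        F=o+df*(.014*np.cos(t)-o[2])/df[2]; H=F+.088*(FD*np.cos(t)+np.array([0,0,1])*np.sin(t))
        v=H-o; pr=v@FD; a=np.arctan2(v[2],v@FD); b=np.arctan2(dh[2],dh@FD)
        if full: print('tilt',np.degrees(t).round(1),'foot along FD rel TCP',((F-s)@FD).round(4),'z',F[2].round(4),'head',((H-s)@FD).round(4),H[2].round(4))
        return (a-b)**2
    g=np.radians(np.arange(-5,115,.25)); e=[err(t) for t in g]
    for i in range(1,len(g)-1):
        if e[i]<=e[i-1] and e[i]<=e[i+1] and e[i]<1e-4: err(g[i],True)
E
python3 -c "
from h import *
tsolve(103,292)"
```

```text
tilt 23.5 foot along FD rel TCP -0.0819 z 0.0128 head -0.0012 0.0479
tilt 37.5 foot along FD rel TCP -0.0819 z 0.0111 head -0.0121 0.0647
```

It is swinging again: tilt 23.5° with the foot on the bench. Raising as before.

Request:
{"op": "apply_moves", "data": {
  "moves": [
    [[0,0,0.03],0,63.94],
    [[0,0,0.06],0,63.94],
    [[0,0,0.09],0,63.94],
    [[0,0,0.12],0,63.94],
    [[0,0,0.15],0,63.94],
    [[0,0,0.18],0,63.94],
    [[0,0,0.2],0,63.94],
    [[0,0,0.2],0,63.94]
  ]
}}

```text
t: 13.42
ee_pos: [0.6174, -0.3907, 0.0803]
tcp_rot: [0.001, 0.536, 0.844, -0.0]
wrist_force: [1.5, -0.4, 1.4]
grip_width: 0.748
grasp_force: 1.7
```

```bash
python3 - <<'E'
from h import *
cols('w13.png')
E
```

```text
ee [ 0.6175 -0.3908  0.08  ] F [ 0.5 -1.8  1.5] grip 1.7
0 [20, 54, 218]; 136 [19, 58, 194]; 137 [18, 75, 177]; 138 [18, 105, 173]; 139 [17, 128, 179]; 140 [17, 137, 184]; 239 [17, 140, 179]; 240 [18, 140, 180]; 243 [17, 140, 179]; 258 [17, 139, 143]; 260 [17, 140, 115]; 284 [18, 139, 88]; 292 [18, 116, 86]; 293 [18, 86, 113]; 294 [19, 65, 157]; 295 [19, 58, 195]; 296 [20, 56, 211]; 320 [21, 79, 217]; 324 [22, 100, 224]; 367 [22, 119, 184]; 368 [22, 116, 132]; 369 [23, 105, 73]; 370 [23, 64, 32]; 371 [90, 16, 16]; 372 [105, 36, 14]; 375 [120, 20, 13]; 376 [105, 39, 13]; 381 [120, 18, 14]; 384 [105, 34, 15]; 387 [120, 34, 15]; 388 [105, 34, 15]; 389 [90, 18, 14]; 390 [120, 18, 14]; 391 [105, 36, 14]; 393 [120, 34, 15]; 397 [120, 18, 14]; 398 [120, 36, 14]; 399 [105, 36, 14]; 400 [120, 34, 15]; 401 [105, 34, 15]; 405 [100, 48, 16]; 406 [105, 34, 15]; 408 [120, 34, 15]; 410 [120, 18, 14]; 413 [135, 36, 14]; 414 [130, 51, 15]; 415 [120, 18, 14]; 418 [120, 34, 15];
```

```bash
python3 -c "
from h import *
tsolve(138,293)"
```

```text
tilt 26.5 foot along FD rel TCP -0.0614 z 0.0125 head 0.0174 0.0518
tilt 36.0 foot along FD rel TCP -0.0613 z 0.0113 head 0.0099 0.0631
```

Using the hinge model, the tilt is about 51°. Now the arc about the foot, stopping near 84° to measure.

Request:
{"op": "apply_moves", "data": {
  "moves": [
    [[-0.016,0.033,0.012],0,63.92],
    [[-0.031,0.066,0.025],0,63.92],
    [[-0.05,0.106,0.042],0,63.92],
    [[-0.069,0.146,0.058],0,63.92],
    [[-0.085,0.18,0.065],0,63.92],
    [[-0.1,0.213,0.07],0,63.92],
    [[-0.112,0.24,0.073],0,63.92],
    [[-0.124,0.264,0.075],0,63.92]
  ]
}}

```text
t: 14.13
ee_pos: [0.5979, -0.35, 0.0904]
tcp_rot: [-0.0, 0.536, 0.844, -0.0]
wrist_force: [-0.6, -1.3, 2.5]
grip_width: 0.752
grasp_force: 2.3
```

Request:
{"op": "apply_moves", "data": {
  "moves": [
    [[0,0,0],0,63.92],
    [[0,0,0],0,63.92]
  ]
}}

```text
t: 14.3
ee_pos: [0.5981, -0.3501, 0.0902]
tcp_rot: [-0.0, 0.536, 0.844, 0.0]
wrist_force: [0.4, 0.0, 1.5]
grip_width: 0.746
grasp_force: 2.3
```

```bash
cat >> h.py <<'E'
def foot(row,hz=-.0112,hf=-.0044,u=278):
    c=vision.camera_info('wrist'); s=telemetry.read_state()['ee_pos']; o,d=ray('wrist',u,row,c)
    b=np.arctan2(d[2],d@FD)
    def e(t):
        F=np.array([hf-.081*np.cos(t)-.008*np.sin(t), s[2]+hz-.081*np.sin(t)+.008*np.cos(t)])
        return np.arctan2(F[1]-o[2],F[0]-(o-s)@FD)-b
    t=brentq(e,np.radians(20),np.radians(115)); print('tilt',np.degrees(t).round(1),'corner z',(s[2]+hz-.081*np.sin(t)-.006*np.cos(t)).round(4))
E
python3 - <<'E'
from h import *
cols('w14.png')
E
```

```text
ee [ 0.5982 -0.3504  0.0901] F [-0.5 -0.4  1.9] grip 2.3
0 [20, 50, 223]; 24 [21, 49, 223]; 26 [20, 50, 224]; 195 [20, 58, 189]; 196 [19, 75, 156]; 197 [18, 103, 131]; 198 [17, 129, 121]; 199 [17, 137, 119]; 245 [17, 138, 87]; 292 [17, 139, 92]; 311 [18, 105, 102]; 312 [18, 84, 112]; 313 [18, 70, 132]; 314 [19, 62, 165]; 315 [20, 57, 197]; 316 [20, 56, 215]; 352 [21, 75, 220]; 357 [23, 103, 228]; 367 [23, 117, 187]; 368 [23, 114, 134]; 369 [22, 102, 75]; 370 [23, 62, 33]; 371 [90, 16, 16]; 372 [105, 36, 14]; 374 [120, 20, 13]; 376 [105, 36, 14]; 377 [120, 18, 14]; 379 [120, 34, 15]; 381 [105, 34, 15]; 384 [100, 48, 16]; 385 [105, 34, 15]; 386 [120, 34, 15]; 389 [105, 34, 15]; 393 [120, 34, 15]; 398 [110, 51, 15]; 399 [105, 36, 14]; 400 [120, 34, 15]; 401 [105, 34, 15]; 402 [120, 17, 15]; 405 [105, 34, 15]; 406 [120, 34, 15]; 407 [110, 51, 15]; 408 [120, 48, 16]; 409 [110, 48, 16]; 414 [120, 32, 16]; 415 [105, 32, 16];
```

```bash
python3 - <<'E'
from h import *
foot(197)
s=telemetry.read_state()['ee_pos'];c=vision.camera_info('wrist')
for td in(78,82,86,90,94):
    t=np.radians(td); d=FD*np.cos(t)+np.array([0,0,1])*np.sin(t); n=-FD*np.sin(t)+np.array([0,0,1])*np.cos(t)
    h=s-.0044*FD+np.array([0,0,-.0112])
    print(td,[round(proj('wrist',p,c)[1],1) for p in(h-.081*d+.008*n,h+.007*d+.008*n,h+.007*d-.008*n)])
w=cv2.imread('pics/w14.png').astype(int).sum(2)
print([int(w[r,265:292].mean()) for r in range(190,320,3)])
E
```

```text
tilt 85.5 corner z -0.0023
78 [np.float64(183.2), np.float64(271.6), np.float64(296.9)]
82 [np.float64(190.5), np.float64(270.0), np.float64(297.0)]
86 [np.float64(197.9), np.float64(268.3), np.float64(296.9)]
90 [np.float64(205.3), np.float64(266.7), np.float64(296.8)]
94 [np.float64(212.9), np.float64(265.2), np.float64(296.5)]
[612, 610, 380, 265, 264, 263, 264, 264, 264, 264, 262, 261, 260, 263, 262, 260, 261, 234, 197, 183, 183, 182, 182, 182, 183, 182, 190, 193, 192, 184, 181, 179, 178, 180, 208, 210, 209, 210, 208, 209, 211, 294, 596, 595]
```

```bash
cat >> h.py <<'E'
from scipy.optimize import least_squares
def fit3(rf,rh,rm):
    "free fit on the bench: foot wood corner, head wood corner, head mosaic corner rows -> FD offset of foot corner from TCP, tilt, lift"
    s=telemetry.read_state()['ee_pos'];c=vision.camera_info('wrist'); Z=np.array([0,0,1.])
    def pts(x):
        a,t,z=x; d=FD*np.cos(t)+Z*np.sin(t); n=-FD*np.sin(t)+Z*np.cos(t)
        lo=min((.014*n)[2],0); b=np.array([*s[:2],0])+a*FD+Z*z   # b: ply mosaic-side foot corner (lowest when t<90)
        b=b+(0 if t<=np.pi/2 else 0)*Z
        return [b+.014*n, b+.014*n+.088*d, b-.002*n+.088*d]
    f=lambda x:[proj('wrist',p,c)[1]-r for p,r in zip(pts(x),(rf,rh,rm))]
    r=least_squares(lambda x:f(x)+[300*x[2]],[0,1.4,0],x_scale=[.01,.1,.005]); a,t,z=r.x
    print('foot corner rel TCP',a.round(4),'tilt',np.degrees(t).round(1),'z',z.round(4),'res',np.round(r.fun,1)); print('head FD rel',[((p-s)@FD).round(4) for p in pts(r.x)],[p[2].round(4) for p in pts(r.x)])
E
python3 -c "
from h import *
fit3(197,291,312.5)"
```

```text
foot corner rel TCP -0.0057 tilt 77.6 z -0.0023 res [-0.2 -0.5  0.7 -0.7]
head FD rel [np.float64(-0.0194), np.float64(-0.0004), np.float64(0.0152)] [np.float64(0.0007), np.float64(0.0867), np.float64(0.0832)]
```

The tilt is really 77.6°, and the fit is good to 0.7 px. Going most of the way further, then measuring again.

Request:
{"op": "apply_moves", "data": {
  "moves": [
    [[-0.012,0.025,0.004],0,63.92],
    [[-0.024,0.05,0.008],0,63.92],
    [[-0.036,0.076,0.01],0,63.92],
    [[-0.041,0.086,0.01],0,63.92],
    [[-0.041,0.086,0.01],0,63.92]
  ]
}}

```text
t: 14.77
ee_pos: [0.5916, -0.3367, 0.0914]
tcp_rot: [-0.001, 0.536, 0.844, 0.0]
wrist_force: [-0.1, 0.0, -0.5]
grip_width: 0.749
grasp_force: 2.0
```

```bash
cat >> h.py <<'E'
def prof(f):
    s=telemetry.read_state();print('ee',s['ee_pos'].round(4),'F',s['wrist_force'].round(1),'grip',round(s['grasp_force'],1))
    w=cv2.GaussianBlur(snap('wrist',f),(3,3),0).astype(int).sum(2)[:,265:292].mean(1); g=w[4:]-w[:-4]
    print([(r+2,int(g[r]),int(w[r]),int(w[r+4])) for r in range(120,350) if abs(g[r])>12 and abs(g[r])>=abs(g[r-3:r+4]).max()])
E
python3 -c "
from h import *
prof('w15.png')"
```

```text
ee [ 0.5916 -0.3367  0.0914] F [-0.1  0.  -0.5] grip 2.0
[(204, -353, 610, 256), (234, -24, 223, 198), (289, 38, 174, 212), (314, 322, 267, 589)]
```

```bash
python3 -c "
from h import *
fit3(204,289.5,313.5)"
```

```text
foot corner rel TCP -0.0002 tilt 81.6 z -0.001 res [-0.1 -0.2  0.3 -0.3]
head FD rel [np.float64(-0.014), np.float64(-0.0011), np.float64(0.0147)] [np.float64(0.0011), np.float64(0.0881), np.float64(0.0858)]
```

The foot slid a little with the tool. I'll press lightly while moving.

Request:
{"op": "apply_moves", "data": {
  "moves": [
    [[0,0,-0.015],0,63.92],
    [[-0.008,0.017,-0.018],0,63.92],
    [[-0.016,0.033,-0.018],0,63.92],
    [[-0.023,0.048,-0.018],0,63.92],
    [[-0.03,0.064,-0.018],0,63.92],
    [[-0.03,0.064,-0.018],0,63.92]
  ]
}}

```text
t: 15.32
ee_pos: [0.5873, -0.3273, 0.0891]
tcp_rot: [-0.0, 0.536, 0.844, 0.0]
wrist_force: [0.2, 1.0, -1.5]
grip_width: 0.747
grasp_force: 2.2
```

```bash
python3 -c "
from h import *
prof('w16.png')
r=None
w=cv2.imread('pics/w16.png')"
```

```text
ee [ 0.5873 -0.3273  0.0891] F [ 0.2  1.  -1.5] grip 2.2
[(220, -306, 516, 209), (289, 52, 164, 216), (317, 315, 290, 605)]
```

```bash
python3 -c "
from h import *
fit3(220,289.5,316.5)"
```

```text
foot corner rel TCP 0.0116 tilt 89.7 z -0.0014 res [-0.1 -0.4  0.5 -0.4]
head FD rel [np.float64(-0.0024), np.float64(-0.0019), np.float64(0.0141)] [np.float64(-0.0013), np.float64(0.0867), np.float64(0.0866)]
```

Tilt is 89.7°. Pressing straight down to seat it, then a slow release, then a check.

Request:
{"op": "apply_moves", "data": {
  "moves": [
    [[0,0,-0.01],0,63.94],
    [[0,0,-0.01],0,63.97],
    [[0,0,-0.01],0,64.1],
    [[0,0,-0.01],0,64.3],
    [[0,0,-0.01],0,64.8],
    [[0,0,-0.01],0,65.5],
    [[0,0,-0.01],0,66.5]
  ]
}}

```text
t: 15.95
ee_pos: [0.5872, -0.3281, 0.0873]
tcp_rot: [-0.0, 0.536, 0.844, -0.0]
wrist_force: [-0.6, -0.0, -0.9]
grip_width: 0.781
grasp_force: 0.0
```

```bash
python3 -c "
from h import *
prof('w17.png')"
```

```text
ee [ 0.5872 -0.3281  0.0873] F [-0.6 -0.  -0.9] grip 0.0
[(220, -351, 580, 229), (292, 53, 163, 216), (320, 298, 288, 586)]
```

It is free of the fingers and standing. Opening fully, rising and checking.

Request:
{"op": "apply_moves", "data": {
  "moves": [
    [[0,0,0],0,72],
    [[0,0,0],0,78],
    [[0,0,0],0,85],
    [[0,0,0],0,85],
    [[0,0,0.1],0,85],
    [[0,0,0.25],0,85],
    [[0,0,0.4],0,85],
    [[0,0,0.4],0,85]
  ]
}}

```text
t: 16.67
ee_pos: [0.5908, -0.3288, 0.1538]
tcp_rot: [0.004, 0.536, 0.844, 0.001]
wrist_force: [0.9, 0.1, 0.4]
grip_width: 0.993
grasp_force: 0.0
```

Request:
{"op": "apply_moves", "data": {
  "moves": [
    [[0,0,0],0,85],
    [[0,0,0],0,85],
    [[0,0,0],0,85]
  ]
}}

```text
t: 16.92
ee_pos: [0.5868, -0.3281, 0.1469]
tcp_rot: [-0.001, 0.536, 0.844, -0.0]
wrist_force: [0.1, -0.3, -0.3]
grip_width: 0.997
grasp_force: 0.0
```

```bash
python3 - <<'E'
from h import *
prof('w18.png'); c=vision.camera_info('wrist'); w=cv2.imread('pics/w18.png')
hsv=cv2.cvtColor(w,cv2.COLOR_BGR2HSV)
m=((hsv[...,1]>110)&(hsv[...,1]<175)&(hsv[...,0]<24)).astype(np.uint8); n,l,st,ce=cv2.connectedComponentsWithStats(m)
for i in range(1,n):
    if st[i,4]>600: print(st[i],ce[i])
i=l[290,278] or 1+np.argmax([st[i,4]*(abs(ce[i,0]-278)<60) for i in range(1,n)])
cn=max(cv2.findContours((l==i).astype(np.uint8),0,2)[0],key=cv2.contourArea)
for p in cv2.approxPolyDP(cn,4,True)[:,0]: print(p,at('wrist',*p,.088,c).round(4),at('wrist',*p,0,c).round(4))
E
```

```text
ee [ 0.5868 -0.3281  0.1469] F [ 0.1 -0.3 -0.3] grip 0.0
[(197, -382, 566, 184), (238, 53, 149, 202), (246, 31, 197, 228), (250, -33, 228, 195), (261, 296, 241, 538)]
[   0    0   38  130 2160] [11.30740741 40.29027778]
[  83    0   97  146 3583] [132.3661736   97.06279654]
[  421    41   139   309 14099] [510.56848003 230.08482871]
[ 228  198  104   61 5654] [279.27131235 229.982844  ]
[    0   200   139   178 13523] [ 50.40649264 290.43570214]
[ 116  226  250  152 6845] [246.10007305 336.59722425]
[ 107  371   40   49 1172] [125.50426621 394.9394198 ]
[400 392  47  28 867] [423.52479815 406.64821223]
[116 260] [ 0.4928 -0.3896  0.088 ] [ 0.4638 -0.4555  0.    ]
[188 233] [ 0.5339 -0.3469  0.088 ] [ 0.525  -0.3919  0.    ]
[236 319] [ 0.5854 -0.3944  0.088 ] [ 0.6017 -0.4626  0.    ]
[180 335] [ 0.5537 -0.4293  0.088 ] [ 0.5544 -0.5145  0.    ]
[177 346] [ 0.5546 -0.4418  0.088 ] [ 0.5559 -0.5331  0.    ]
[203 377] [ 0.5836 -0.4658  0.088 ] [ 0.599  -0.5687  0.    ]
[225 371] [ 0.5971 -0.4492  0.088 ] [ 0.619 -0.544  0.   ]
[228 363] [ 0.596 -0.439  0.088] [ 0.6173 -0.529   0.    ]
[271 369] [ 0.6284 -0.43    0.088 ] [ 0.6655 -0.5155  0.    ]
[328 363] [ 0.6659 -0.4061  0.088 ] [ 0.7213 -0.48    0.    ]
[332 371] [ 0.6737 -0.4131  0.088 ] [ 0.7329 -0.4904  0.    ]
[353 377] [ 0.6943 -0.4136  0.088 ] [ 0.7635 -0.4911  0.    ]
[365 362] [ 0.6936 -0.3948  0.088 ] [ 0.7625 -0.4632  0.    ]
[246 323] [ 0.5931 -0.3945  0.088 ] [ 0.613  -0.4628  0.    ]
[192 226] [ 0.5347 -0.3413  0.088 ] [ 0.5261 -0.3837  0.    ]
```

```bash
python3 - <<'E'
from h import *
fit3(197,238,261)
c=vision.camera_info('wrist'); w=cv2.imread('pics/w18.png')
hsv=cv2.cvtColor(w,cv2.COLOR_BGR2HSV)
m=((hsv[...,1]>110)&(hsv[...,1]<175)&(hsv[...,0]<24)).astype(np.uint8); n,l,st,ce=cv2.connectedComponentsWithStats(m)
k=(l==l[220,278]).astype(np.uint8)
cn=max(cv2.findContours(k,0,2)[0],key=cv2.contourArea)
for p in cv2.approxPolyDP(cn,2,True)[:,0]: print(p,at('wrist',*p,.088,c).round(4))
for r in (240,244,248,252,256): x=np.flatnonzero(k[r]); print(r,x.min(),x.max())
s=telemetry.read_state();print(s['joint_pos'].round(3))
E
```

```text
foot corner rel TCP 0.0115 tilt 90.0 z -0.0003 res [-0.  -0.2  0.2 -0.1]
head FD rel [np.float64(-0.0025), np.float64(-0.0025), np.float64(0.0135)] [np.float64(-0.0003), np.float64(0.0877), np.float64(0.0877)]
[242 199] [ 0.556  -0.3124  0.088 ]
[228 236] [ 0.5574 -0.3377  0.088 ]
[230 258] [ 0.5641 -0.3511  0.088 ]
[330 256] [ 0.6202 -0.3232  0.088 ]
[331 237] [ 0.6145 -0.3116  0.088 ]
[316 199] [ 0.595  -0.2941  0.088 ]
240 228 331
244 229 330
248 229 330
252 229 330
256 229 330
[ 0.97   0.743 -0.754  1.565  0.558  1.062  0.507]
```

The plaque stands at 90.0°, its head centred at (0.589,−0.331) and its width at 25.5°. I'll turn the gripper 90° to take it across its thickness.

Request:
{"op": "apply_moves", "data": {
  "moves": [
    [[0,0,0.05],-0.039,85],
    [[0,0,0.05],-0.078,85],
    [[0.015,-0.019,0.05],-0.117,80],
    [[0.015,-0.019,0.05],-0.156,75],
    [[0.015,-0.019,0.05],-0.195,70],
    [[0.015,-0.019,0.05],-0.234,65],
    [[0.015,-0.019,0.05],-0.273,60],
    [[0.015,-0.019,0.05],-0.31,60]
  ]
}}

```text
t: 17.63
ee_pos: [0.5892, -0.3307, 0.1539]
tcp_rot: [-0.001, 0.87, 0.493, -0.0]
wrist_force: [0.6, 0.2, 0.5]
grip_width: 0.703
grasp_force: 0.0
```

Request:
{"op": "apply_moves", "data": {
  "moves": [
    [[0,0,0],-0.038,60],
    [[0,0,0],-0.076,60],
    [[0,0,0],-0.114,60],
    [[0,0,0],-0.152,60],
    [[0,0,0],-0.189,60],
    [[0,0,0],-0.189,60],
    [[0,0,0],-0.189,60],
    [[0,0,0],-0.189,60]
  ]
}}

```text
t: 18.3
ee_pos: [0.5896, -0.3307, 0.1545]
tcp_rot: [-0.0, 0.975, 0.221, -0.0]
wrist_force: [-0.3, 1.1, 1.0]
grip_width: 0.7
grasp_force: 0.0
```

```bash
python3 - <<'E'
from h import *
s=telemetry.read_state();print(s['ee_pos'],s['tcp_rot'],s['joint_pos'].round(2)); w,x,y,z=s['tcp_rot'];print('yaw toolx',2*np.degrees(np.arctan2(y,x)))
c=vision.camera_info('wrist'); w=snap('wrist','w19.png')
hsv=cv2.cvtColor(w,cv2.COLOR_RGB2HSV)
for p in((.5574,-.3377),(.5641,-.3511),(.6202,-.3232),(.6145,-.3116)): print(proj('wrist',[*p,.088],c))
m=((hsv[...,1]>100)&(hsv[...,1]<180)&(hsv[...,0]<24)).astype(np.uint8); n,l,st,ce=cv2.connectedComponentsWithStats(m)
for i in range(1,n):
    if st[i,4]>300: print(st[i],ce[i])
E
```

```text
[ 0.58959776 -0.33070734  0.15448291] [-3.27502318e-04  9.75219464e-01  2.21239186e-01 -3.34833853e-04] [ 0.75  0.65 -0.41  1.56  0.29  1.   -0.87]
yaw toolx 25.56365638956138
(np.float64(265.61310535728927), np.float64(280.93629819097237))
(np.float64(287.89003224921413), np.float64(280.6348849979804))
(np.float64(287.46271073595307), np.float64(190.27500327032263))
(np.float64(265.9393184060298), np.float64(190.490043056653))
[  298     0   262   373 36517] [484.22488156 185.99312649]
[ 267  164   23  120 2555] [277.81017613 224.20587084]
[ 97 278  85  43 808] [150.5210396  296.52722772]
[   0  302   79   96 3839] [ 31.3495702  351.29512894]
[319 343  31  31 430] [335.13953488 357.51627907]
[ 377  361   60   59 1920] [403.246875 392.690625]
[ 120  383   57   37 1131] [146.41909814 402.93633952]
```

Aligned. Descending and gripping across the thickness.

Request:
{"op": "apply_moves", "data": {
  "moves": [
    [[0,0,-0.1],0,60],
    [[0,0,-0.25],0,60],
    [[0,0,-0.4],0,60],
    [[0,0,-0.45],0,60],
    [[0,0,-0.45],0,50],
    [[0,0,-0.45],0,35],
    [[0,0,-0.45],0,20],
    [[0,0,-0.45],0,14]
  ]
}}

```text
t: 19.02
ee_pos: [0.5909, -0.3314, 0.0892]
tcp_rot: [0.001, 0.976, 0.22, 0.001]
wrist_force: [-2.1, 1.2, 8.5]
grip_width: 0.179
grasp_force: 35.7
```

Request:
{"op": "apply_moves", "data": {
  "moves": [
    [[0,0,0],0,12],
    [[0,0,0],0,12],
    [[0,0,0],0,12]
  ]
}}

```text
t: 19.27
ee_pos: [0.5909, -0.3314, 0.0892]
tcp_rot: [0.001, 0.976, 0.219, 0.001]
wrist_force: [-0.7, 0.3, 5.8]
grip_width: 0.175
grasp_force: 60.1
```

Request:
{"op": "apply_moves", "data": {
  "moves": [
    [[0,0,0.05],0,12],
    [[0,0,0.15],0,12],
    [[0,0,0.3],0,12],
    [[0,0,0.45],0,12],
    [[0,0,0.6],0,12],
    [[0,0,0.75],0,12],
    [[0,0,0.88],0,12],
    [[0,0,0.88],0,12]
  ]
}}

```text
t: 19.93
ee_pos: [0.5923, -0.332, 0.2259]
tcp_rot: [0.003, 0.976, 0.219, 0.003]
wrist_force: [1.8, -0.3, 0.4]
grip_width: 0.175
grasp_force: 59.4
```

```bash
python3 - <<'E'
from h import *
s=telemetry.read_state();print(s['ee_pos'],s['grip_width'],s['grasp_force'],s['wrist_force'])
im=snap('wrist','w20.png'); hsv=cv2.cvtColor(im,cv2.COLOR_RGB2HSV)
m=((hsv[...,1]>100)&(hsv[...,1]<190)&(hsv[...,0]<24)).astype(np.uint8); n,l,st,ce=cv2.connectedComponentsWithStats(m)
for i in range(1,n):
    if st[i,4]>300 and abs(ce[i,0]-278)<60: print(st[i],ce[i])
E
```

```text
[ 0.59233611 -0.33199571  0.22594155] 0.17452301514369656 59.398319721221924 [ 1.81069883 -0.26552141  0.43840209]
[ 259  184   34  168 5008] [275.8524361  268.45866613]
```

Held firmly at 60 N. Carrying over with the foot at about 130 mm height.

Request:
{"op": "apply_moves", "data": {
  "moves": [
    [[0,0.06,0],0.01,12],
    [[0,0.18,0],0.02,12],
    [[-0.01,0.34,0],0.03,12],
    [[-0.02,0.5,0],0.04,12],
    [[-0.02,0.66,0],0.05,12],
    [[-0.03,0.82,0],0.055,12],
    [[-0.03,0.94,0],0.06,12],
    [[-0.04,1.0,0],0.06,12]
  ]
}}

```text
t: 20.65
ee_pos: [0.5838, -0.1756, 0.2191]
tcp_rot: [-0.001, 0.95, 0.314, -0.0]
wrist_force: [-0.2, 0.3, -0.7]
grip_width: 0.172
grasp_force: 59.4
```

Request:
{"op": "apply_moves", "data": {
  "moves": [
    [[0,0.06,0],0.01,12],
    [[0,0.18,0],0.02,12],
    [[-0.01,0.34,0],0.03,12],
    [[-0.02,0.5,0],0.04,12],
    [[-0.02,0.66,0],0.05,12],
    [[-0.03,0.82,0],0.055,12],
    [[-0.03,0.94,0],0.06,12],
    [[-0.04,1.0,0],0.06,12]
  ]
}}

```text
t: 21.32
ee_pos: [0.5777, -0.0265, 0.2198]
tcp_rot: [-0.001, 0.916, 0.401, 0.001]
wrist_force: [-0.1, -1.0, -0.6]
grip_width: 0.173
grasp_force: 59.4
```

Request:
{"op": "apply_moves", "data": {
  "moves": [
    [[0,0.06,0],0.01,12],
    [[0,0.18,0],0.02,12],
    [[-0.01,0.34,0],0.03,12],
    [[-0.02,0.5,0],0.04,12],
    [[-0.02,0.66,0],0.05,12],
    [[-0.03,0.82,0],0.055,12],
    [[-0.03,0.94,0],0.06,12],
    [[-0.04,1.0,0],0.06,12]
  ]
}}

```text
t: 21.98
ee_pos: [0.5717, 0.1223, 0.2197]
tcp_rot: [-0.001, 0.875, 0.485, 0.001]
wrist_force: [0.0, 1.3, -0.0]
grip_width: 0.172
grasp_force: 59.4
```

Request:
{"op": "apply_moves", "data": {
  "moves": [
    [[0,0.06,0],0.01,12],
    [[0,0.18,0],0.02,12],
    [[-0.01,0.34,0],0.03,12],
    [[-0.02,0.5,0],0.04,12],
    [[-0.02,0.66,0],0.05,12],
    [[-0.03,0.82,0],0.054,12],
    [[-0.03,0.94,0],0.054,12],
    [[-0.04,1.0,0],0.054,12]
  ]
}}

```text
t: 22.65
ee_pos: [0.5657, 0.271, 0.2195]
tcp_rot: [-0.0, 0.831, 0.556, 0.0]
wrist_force: [0.4, -0.9, -0.3]
grip_width: 0.17
grasp_force: 59.4
```

Request:
{"op": "apply_moves", "data": {
  "moves": [
    [[0,0,0],0,12],
    [[0,0,0],0,12],
    [[0,0,0],0,12],
    [[0,0,0],0,12]
  ]
}}

```text
t: 22.98
ee_pos: [0.5665, 0.2667, 0.2193]
tcp_rot: [0.001, 0.832, 0.554, -0.0]
wrist_force: [0.4, 0.3, -0.6]
grip_width: 0.178
grasp_force: 59.4
```

```bash
python3 - <<'E'
from h import *
s=telemetry.read_state();print(s['ee_pos'],s['grip_width'],s['grasp_force'],s['joint_pos'].round(2)); w,x,y,z=s['tcp_rot'];print('yaw toolx',2*np.degrees(np.arctan2(y,x)),s['tcp_rot'])
a=snap('wrist','w21.png');snap('top','t21.png');snap('scene','s21.png')
# predicted stand corners in the wrist view from the first measurement
th=np.radians(67.6);g=np.array([np.cos(th),np.sin(th)]);k=np.array([-g[1],g[0]]);c=np.array([.5654,.2901])
for i,j in((1,1),(1,-1),(-1,-1),(-1,1)): print(proj('wrist',[*(c+g*.06*i+k*.03*j),.034]))
E
```

```text
[0.56654735 0.26666149 0.21931901] 0.17807767959313459 59.368245005607605 [ 0.03  0.56 -0.71  1.64  0.4   1.1  -1.19]
yaw toolx 67.32253546849701 [ 6.46194229e-04  8.32328773e-01  5.54281737e-01 -3.89607364e-04]
(np.float64(234.99774370702093), np.float64(105.86124631904963))
(np.float64(299.2809048325591), np.float64(105.16156979669842))
(np.float64(297.93143234655145), np.float64(225.81655200982345))
(np.float64(239.0980565916532), np.float64(225.9728097745238))
```

```bash
python3 - <<'E'
from h import *
c=vision.camera_info('wrist'); w=cv2.GaussianBlur(cv2.imread('pics/w21.png')[:,:,::-1],(3,3),0); hsv=cv2.cvtColor(w,cv2.COLOR_RGB2HSV)
for r in (95,100,105,110,120,135,150,165,180,195,205): print(r,[(x,*hsv[r,x].tolist()) for x in range(216,320,4)])
print('col 250',[(r,*hsv[r,250].tolist()) for r in range(84,260,5)])
E
```

```text
95 [(216, 20, 55, 213), (220, 19, 55, 213), (224, 20, 54, 212), (228, 20, 55, 214), (232, 19, 55, 217), (236, 19, 54, 218), (240, 19, 53, 216), (244, 20, 55, 213), (248, 20, 54, 216), (252, 20, 55, 219), (256, 20, 54, 221), (260, 20, 53, 220), (264, 21, 52, 220), (268, 20, 53, 220), (272, 20, 55, 219), (276, 20, 54, 219), (280, 19, 54, 221), (284, 20, 53, 221), (288, 21, 52, 222), (292, 20, 53, 221), (296, 20, 53, 220), (300, 19, 52, 220), (304, 20, 53, 221), (308, 20, 53, 221), (312, 20, 54, 220), (316, 20, 53, 221)]
100 [(216, 19, 55, 210), (220, 20, 55, 212), (224, 20, 55, 212), (228, 21, 55, 213), (232, 19, 56, 217), (236, 19, 55, 216), (240, 20, 55, 213), (244, 19, 54, 213), (248, 19, 54, 213), (252, 19, 55, 213), (256, 20, 54, 218), (260, 20, 55, 219), (264, 20, 53, 220), (268, 20, 54, 218), (272, 20, 54, 219), (276, 20, 54, 219), (280, 20, 54, 219), (284, 20, 53, 221), (288, 20, 52, 222), (292, 20, 53, 222), (296, 20, 54, 219), (300, 20, 53, 220), (304, 20, 52, 221), (308, 20, 54, 221), (312, 20, 54, 220), (316, 20, 54, 220)]
105 [(216, 19, 55, 212), (220, 19, 54, 212), (224, 
[... 4714 characters left out ...]
 53, 220), (89, 20, 54, 219), (94, 20, 55, 218), (99, 18, 55, 215), (104, 13, 142, 111), (109, 12, 191, 96), (114, 12, 189, 97), (119, 11, 183, 99), (124, 12, 190, 98), (129, 12, 188, 99), (134, 12, 185, 99), (139, 11, 185, 99), (144, 12, 184, 100), (149, 12, 193, 99), (154, 12, 191, 99), (159, 13, 198, 98), (164, 12, 187, 97), (169, 13, 191, 96), (174, 12, 185, 98), (179, 12, 191, 95), (184, 12, 187, 94), (189, 12, 189, 93), (194, 10, 183, 46), (199, 12, 201, 38), (204, 10, 172, 40), (209, 11, 185, 40), (214, 11, 172, 37), (219, 9, 174, 38), (224, 15, 75, 68), (229, 20, 54, 94), (234, 19, 52, 93), (239, 20, 55, 93), (244, 18, 55, 93), (249, 18, 55, 93), (254, 18, 50, 92), (259, 18, 39, 84)]
```

```bash
cat > st.py <<'E'
from h import *
def stand(f,rows,colstop,c,z=.034):
    V=cv2.cvtColor(cv2.imread('pics/'+f),cv2.COLOR_BGR2HSV)[...,1].astype(float)
    def cross(a,b): # subpixel 120-crossing between indices from bg
        for i in range(len(a)-1):
            if (a[i]-120)*(a[i+1]-120)<=0 and a[i]!=a[i+1]: return i+(120-a[i])/(a[i+1]-a[i])
    L=np.array([at('wrist',215+cross(V[r,215:260],0),r,z,c)[:2] for r in rows]); R=np.array([at('wrist',325-cross(V[r,325:280:-1],0),r,z,c)[:2] for r in rows])
    T=np.array([at('wrist',u,80+cross(V[80:140,u],0),z,c)[:2] for u in colstop])
    def line(p): m=p.mean(0); d=np.linalg.svd(p-m)[2][0]; return m,d*np.sign(d[1])
    (ml,dl),(mr,dr),(mt,dt)=line(L),line(R),line(T)
    d=dl+dr; d/=np.linalg.norm(d); k=np.array([-d[1],d[0]])
    print('angles',[round(np.degrees(np.arctan2(*x[::-1])),2) for x in(dl,dr,dt)],'width',abs((ml-mr)@k))
    ctr=(ml@k+mr@k)/2*k+(mt@d-.06)*d; print('centre',ctr,'ang',np.degrees(np.arctan2(d[1],d[0]))); return ctr,d
if __name__=='__main__': stand('w21.png',range(108,190,4),range(240,296,4),vision.camera_info('wrist'))
E
python3 st.py; python3 - <<'E'
from h import *
# plaque bounding box rows/cols in the wrist view while held
w=cv2.imread('pics/w21.png');hsv=cv2.cvtColor(w,cv2.COLOR_BGR2HSV)
m=((hsv[...,1]>115)&(hsv[...,1]<165)&(hsv[...,0]>14)&(hsv[...,0]<21)).astype(np.uint8);n,l,st,ce=cv2.connectedComponentsWithStats(m)
for i in range(1,n):
    if st[i,4]>300 and abs(ce[i,0]-278)<60: 
        print(st[i]); k=(l==i); 
        for r in range(st[i,1],st[i,1]+st[i,3],8): x=np.flatnonzero(k[r]);print(r,x.min(),x.max(),end=' | ')
s=telemetry.read_state()['ee_pos']; t=np.radians(67.32);g=np.array([np.cos(t),np.sin(t),0]);k=np.array([-g[1],g[0],0])
for a in(-.032,.032):
    for b in(-.008,.008):
        print(a,b,[np.round(proj('wrist',s+g*a+k*b+np.array([0,0,z]))).tolist() for z in(-.0885,-.0005)])
E
```

```text
angles [np.float64(67.74), np.float64(67.53), np.float64(157.44)] width 0.05941749358445192
centre [0.56488783 0.29236332] ang 67.63511470830699
[ 259  183   34  174 4989]
183 267 286 | 191 264 287 | 199 264 288 | 207 262 289 | 215 261 290 | 223 261 290 | 231 260 291 | 239 259 292 | 247 259 292 | 255 260 291 | 263 259 291 | 271 259 291 | 279 261 291 | 287 261 291 | 295 262 290 | 303 262 290 | 311 262 290 | 319 262 290 | 327 262 290 | 335 263 290 | 343 263 289 | 351 281 290 | -0.032 -0.008 [[288.0, 265.0], [293.0, 347.0]]
-0.032 0.008 [[266.0, 265.0], [261.0, 347.0]]
0.032 -0.008 [[289.0, 179.0], [296.0, 229.0]]
0.032 0.008 [[265.0, 179.0], [257.0, 229.0]]
```

Request:
{"op": "apply_moves", "data": {
  "moves": [
    [[0,0.06,0],0.002,12],
    [[0,0.13,0],0.002,12],
    [[0,0.175,-0.05],0.002,12],
    [[0,0.175,-0.15],0.002,12],
    [[0,0.175,-0.25],0.002,12],
    [[0,0.175,-0.35],0.002,12],
    [[0,0.175,-0.41],0.002,12],
    [[0,0.175,-0.41],0.002,12]
  ]
}}

```text
t: 23.8
ee_pos: [0.5642, 0.2948, 0.155]
tcp_rot: [-0.0, 0.83, 0.558, -0.002]
wrist_force: [-1.1, -1.5, -0.8]
grip_width: 0.175
grasp_force: 59.4
```

Request:
{"op": "apply_moves", "data": {
  "moves": [
    [[0,0,0],0,12],
    [[0,0,0],0,12],
    [[0,0,0],0,12],
    [[0,0,0],0,12]
  ]
}}

```text
t: 24.13
ee_pos: [0.5664, 0.2956, 0.159]
tcp_rot: [0.0, 0.83, 0.558, 0.001]
wrist_force: [0.8, -0.5, -0.8]
grip_width: 0.175
grasp_force: 59.4
```

```bash
cat > chk.py <<'E'
from st import *
import sys
s=telemetry.read_state();p=s['ee_pos'];print(p.round(4),s['tcp_rot'].round(4),s['wrist_force'].round(1)); c=vision.camera_info('wrist'); f=sys.argv[1]; snap('wrist',f)
V=cv2.cvtColor(cv2.imread('pics/'+f),cv2.COLOR_BGR2HSV)
for r in map(int,sys.argv[2:]): print(r,[(x,*V[r,x].tolist()) for x in range(212,330,3)])
print('col250',[(r,*V[r,250].tolist()) for r in range(40,260,6)])
E
python3 chk.py w22.png 130 200
```

```text
[0.5664 0.2956 0.159 ] [1.000e-04 8.299e-01 5.579e-01 8.000e-04] [ 0.8 -0.5 -0.8]
130 [(212, 19, 59, 207), (215, 21, 54, 206), (218, 18, 55, 212), (221, 19, 55, 208), (224, 18, 54, 208), (227, 19, 54, 208), (230, 19, 53, 211), (233, 19, 54, 213), (236, 20, 57, 213), (239, 19, 54, 212), (242, 19, 55, 213), (245, 19, 56, 211), (248, 20, 52, 210), (251, 19, 55, 210), (254, 19, 56, 213), (257, 19, 54, 211), (260, 19, 53, 215), (263, 19, 56, 214), (266, 19, 55, 216), (269, 19, 52, 220), (272, 19, 56, 219), (275, 20, 54, 219), (278, 19, 56, 219), (281, 19, 55, 216), (284, 19, 55, 219), (287, 20, 53, 217), (290, 20, 53, 213), (293, 19, 55, 217), (296, 19, 55, 217), (299, 20, 54, 218), (302, 21, 54, 219), (305, 20, 53, 223), (308, 20, 52, 221), (311, 19, 55, 219), (314, 19, 55, 219), (317, 19, 52, 219), (320, 20, 54, 220), (323, 19, 55, 219), (326, 21, 55, 218), (329, 20, 54, 220)]
200 [(212, 19, 56, 208), (215, 19, 58, 208), (218, 19, 59, 209), (221, 19, 57, 209), (224, 19, 57, 209), (227, 18, 56, 208), (230, 20, 55, 205), (233, 19, 58, 208), (236, 20, 56, 208), (239, 19, 57, 187), (242, 12
[... 635 characters left out ...]
48, 222), (52, 22, 48, 221), (58, 21, 52, 222), (64, 19, 54, 221), (70, 20, 54, 222), (76, 20, 55, 221), (82, 19, 56, 219), (88, 21, 54, 221), (94, 20, 53, 222), (100, 18, 57, 219), (106, 20, 57, 215), (112, 20, 54, 216), (118, 20, 53, 215), (124, 20, 54, 211), (130, 20, 54, 209), (136, 11, 180, 44), (142, 12, 197, 83), (148, 12, 191, 88), (154, 12, 174, 88), (160, 13, 191, 87), (166, 13, 185, 88), (172, 11, 191, 88), (178, 10, 180, 92), (184, 13, 194, 88), (190, 12, 183, 92), (196, 10, 165, 93), (202, 12, 185, 77), (208, 13, 181, 38), (214, 10, 162, 44), (220, 11, 212, 36), (226, 10, 214, 37), (232, 13, 153, 40), (238, 5, 128, 40), (244, 12, 180, 41), (250, 14, 178, 43), (256, 16, 209, 39)]
```

```bash
cat > chk2.py <<'E'
from st import *
import sys
f=sys.argv[1]; c=vision.camera_info('wrist'); p=telemetry.read_state()['ee_pos']
r0,r1=int(sys.argv[2]),int(sys.argv[3])
ctr,d=stand(f,range(r0,r1,4),range(246,310,4),c); k=np.array([-d[1],d[0]])
print('TCP - stand centre: along',(p[:2]-ctr)@d,'across',(p[:2]-ctr)@k)
H=cv2.cvtColor(cv2.imread('pics/'+f),cv2.COLOR_BGR2HSV); m=((H[...,1]>115)&(H[...,1]<165)&(H[...,0]>14)&(H[...,0]<21)&(H[...,2]>60)).astype(np.uint8)
n,l,st,ce=cv2.connectedComponentsWithStats(m); i=max((i for i in range(1,n) if abs(ce[i,0]-278)<25),key=lambda i:st[i,4]); q=l==i; print(st[i])
for r in range(st[i,1],st[i,1]+st[i,3],10): x=np.flatnonzero(q[r]);print(r,x.min(),x.max(),end=' | ')
print()
g3=np.array([*d,0]);k3=np.array([*k,0])
for b in(-.008,.008): print(b,[np.round(proj('wrist',p+g3*a+k3*b+np.array([0,0,z]),c),1).tolist() for a,z in((.032,-.0885),(.032,-.0005),(-.032,-.0005))])
E
python3 chk2.py w22.png 148 190
```

```text
angles [np.float64(67.85), np.float64(67.57), np.float64(157.6)] width 0.05945043789033592
centre [0.56629357 0.29390113] ang 67.7134551108099
TCP - stand centre: along 0.0014630492992998175 across 0.0005874755478807064
[ 258  183   35  168 4985]
183 266 285 | 193 265 287 | 203 263 288 | 213 262 289 | 223 260 291 | 233 259 292 | 243 259 291 | 253 259 291 | 263 259 291 | 273 259 291 | 283 261 291 | 293 262 291 | 303 262 290 | 313 263 290 | 323 262 290 | 333 263 290 | 343 263 290 | 
-0.008 [[289.2, 179.4], [296.5, 229.2], [292.8, 347.2]]
0.008 [[265.2, 179.4], [257.1, 229.1], [260.8, 347.1]]
```

Request:
{"op": "apply_moves", "data": {
  "moves": [
    [[0.009,-0.004,-0.02],0,12],
    [[0.009,-0.004,-0.05],0,12],
    [[0.009,-0.004,-0.08],0,12],
    [[0.009,-0.004,-0.11],0,12],
    [[0.009,-0.004,-0.13],0,12],
    [[0.009,-0.004,-0.14],0,12],
    [[0.009,-0.004,-0.14],0,12],
    [[0.009,-0.004,-0.14],0,12]
  ]
}}

```text
t: 24.85
ee_pos: [0.5671, 0.2948, 0.1369]
tcp_rot: [-0.0, 0.83, 0.558, -0.0]
wrist_force: [0.4, 1.0, -0.4]
grip_width: 0.177
grasp_force: 59.4
```

Request:
{"op": "apply_moves", "data": {
  "moves": [
    [[0,0,0],0,12],
    [[0,0,0],0,12],
    [[0,0,0],0,12],
    [[0,0,0],0,12],
    [[0,0,0],0,12],
    [[0,0,0],0,12]
  ]
}}

```text
t: 25.35
ee_pos: [0.5672, 0.2947, 0.1371]
tcp_rot: [0.0, 0.83, 0.558, 0.0]
wrist_force: [-0.2, -0.5, -0.8]
grip_width: 0.173
grasp_force: 59.4
```

```bash
python3 - <<'E'
from h import *
snap('wrist','w23.png'); t=snap('top','t23.png'); sc=snap('scene','s23.png')
s=telemetry.read_state(); print(s['ee_pos'],s['tcp_rot'],s['grasp_force'],s['wrist_force'],s['qd'].round(3))
c=vision.camera_info('wrist'); H=cv2.cvtColor(cv2.imread('pics/w23.png'),cv2.COLOR_BGR2HSV)
print([(r,*H[r,250].tolist()) for r in range(120,200,6)])
# scene view: plaque foot / head rows along the near (wide) face and stand edge, mid column
g=np.array([.38,.925,0]);k=np.array([-.925,.38,0]);p=s['ee_pos']
for z in(-.0892,-.0012): print([np.round(proj('scene',p+g*a+k*b+np.array([0,0,z])),1).tolist() for a,b in((-.032,-.008),(.032,-.008))])
print('stand',[np.round(proj('scene',[*(np.array([.5658,.2922])+g[:2]*a+k[:2]*b),.034]),1).tolist() for a,b in((-.06,-.03),(.06,-.03),(-.06,.03),(.06,.03))])
# did bystanders move?
a=cv2.imread('pics/top0.png')[:,:,::-1].astype(int); d=np.abs(a-t).max(2)>45
print('changed px carton/pot/tin/jar',[int(d[v-22:v+22,u-20:u+20].sum()) for u,v in((249,233),(262,180),(266,138),(244,294))])
E
python3 chk2.py w23.png 150 186
```

```text
[0.56715792 0.29464332 0.1370531 ] [3.84222467e-06 8.29853910e-01 5.57980724e-01 1.69234830e-05] 59.36479032039642 [ 0.36956467 -0.72648846 -0.704353  ] [ 0.001  0.001 -0.001  0.     0.001  0.     0.   ]
[(120, 19, 56, 213), (126, 19, 55, 213), (132, 19, 54, 209), (138, 12, 212, 47), (144, 13, 197, 93), (150, 12, 207, 96), (156, 11, 193, 94), (162, 11, 189, 89), (168, 12, 186, 89), (174, 12, 191, 88), (180, 11, 178, 89), (186, 13, 203, 88), (192, 12, 197, 88), (198, 12, 191, 87)]
[[367.2, 163.9], [387.8, 158.0]]
[[370.9, 135.6], [392.4, 129.9]]
stand [[360.8, 175.6], [399.6, 164.2], [349.4, 163.2], [387.3, 152.5]]
changed px carton/pot/tin/jar [0, 0, 0, 320]
angles [np.float64(67.22), np.float64(68.08), np.float64(157.68)] width 0.05957499037949334
centre [0.56631643 0.29406076] ang 67.64949818080763
TCP - stand centre: along 0.000858788713989607 across -0.0005567395003198425
[ 258  183   35  168 4984]
183 266 286 | 193 264 287 | 203 263 288 | 213 261 289 | 223 260 290 | 233 259 292 | 243 258 291 | 253 258 291 | 263 259 291 | 273 259 291 | 283 261 291 | 293 262 290 | 303 262 290 | 313 263 290 | 323 262 290 | 333 262 290 | 343 263 289 | 
-0.008 [[289.5, 179.3], [296.6, 229.3], [292.7, 347.1]]
0.008 [[265.4, 179.2], [257.3, 229.1], [260.7, 347.0]]
```

Request:
{"op": "apply_moves", "data": {
  "moves": [
    [[0,0,0.007],0,12],
    [[0,0,0.007],0,12],
    [[0,0,0.007],0,12],
    [[0,0,0.007],0,12],
    [[0,0,0.007],0,12],
    [[0,0,0.007],0,12]
  ]
}}

```text
t: 26.0
ee_pos: [0.5672, 0.2946, 0.1381]
tcp_rot: [0.0, 0.83, 0.558, -0.0]
wrist_force: [0.6, 0.3, -0.8]
grip_width: 0.172
grasp_force: 59.4
```

```bash
python3 - <<'E'
from h import *
sc=snap('scene','s24.png'); a=cv2.imread('pics/scene0.png')[:,:,::-1].astype(int); d=np.abs(a-sc).max(2)
print('jar/carton/pot/tin changed',[int((d[v-16:v+16,u-14:u+14]>45).sum()) for u,v in((251,179),(285,200),(316,232),(346,254))])
x=slice(240,262);print([(v,sc[v,251].tolist(),a[v,251].tolist()) for v in range(164,196,4)])
s=telemetry.read_state();print(s['ee_pos'])
H=cv2.cvtColor(sc,cv2.COLOR_RGB2HSV)
for u in(374,380): print(u,[(r,*H[r,u].tolist()) for r in range(126,182,3)])
E
```

```text
jar/carton/pot/tin changed [204, 0, 0, 0]
[(164, [148, 138, 119], [138, 129, 111]), (168, [152, 141, 121], [140, 129, 112]), (172, [110, 102, 88], [100, 94, 81]), (176, [49, 51, 42], [46, 48, 38]), (180, [22, 46, 24], [21, 43, 25]), (184, [36, 42, 31], [36, 43, 31]), (188, [63, 56, 47], [56, 49, 41]), (192, [48, 47, 38], [47, 46, 37])]
[0.56713535 0.29467561 0.13807685]
374 [(126, 19, 113, 88), (129, 19, 114, 65), (132, 18, 148, 43), (135, 30, 147, 40), (138, 31, 130, 45), (141, 27, 160, 43), (144, 36, 174, 41), (147, 51, 135, 36), (150, 36, 170, 39), (153, 44, 149, 36), (156, 35, 145, 30), (159, 16, 135, 49), (162, 16, 181, 24), (165, 8, 191, 20), (168, 11, 198, 40), (171, 9, 190, 39), (174, 8, 204, 20), (177, 12, 201, 19), (180, 14, 78, 49)]
380 [(126, 90, 255, 3), (129, 30, 55, 14), (132, 30, 28, 27), (135, 36, 47, 27), (138, 15, 43, 24), (141, 37, 118, 39), (144, 28, 168, 47), (147, 24, 177, 52), (150, 38, 146, 54), (153, 43, 111, 53), (156, 17, 133, 50), (159, 16, 139, 46), (162, 13, 194, 21), (165, 12, 187, 41), (168, 9, 176, 45), (171, 11, 243, 22), (174, 9, 184, 18), (177, 18, 138, 24), (180, 19, 56, 114)]
```

The jar's pixel profile is unchanged, so the difference there is only shadow. The other things have not moved. The foot is at the expected height and the arm is still, so I'm handing in.

```bash
python3 -c "
from plant import order; print(order.sign_off())"
```

```text
the job is handed in; nothing more can be done
None
```

I handed the job in at 26 s: the plaque was stood on its bare edge, let go, picked up from above and is held upright, bare edge down, about 15 mm over the groove and centred within 1–3 mm; it toppled on the first try and was stood up again, and the pictures show the bystanders unmoved.

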